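# Switch off, brush out and reload the gel warmer

## Robot

A 7-joint arm with a two-finger parallel gripper is mounted at the origin on a cart in front of the work surface, level with it; the furniture and walls round the work are solid. World frame = base frame: x ahead of the robot, y to its left, z up, the work surface at z = 0. Lengths are in mm, angles in rad, forces in N, time in s.
With the tool pointing down it reaches from about 400 to 925 mm from the base axis. Payload 4.1 kg.
Tool frame: the origin (TCP) lies between the finger pads; the fingertips stand 11 mm ahead of it and the grasp point (between the pads) lies 8 mm behind it; z points along the fingers, y is the line along which they close (so a half turn about z gives the same grasp; the last joint's range is limited). The gripper opens to 85 mm and grips with 20 to 120 N. Pads are 22 mm wide; open, the fingers measure 114 mm over their backs; the gripper's body (76 mm by 85 mm) begins 54 mm behind the grasp point. The pads swing forward as they close: fully open they stand 13 mm farther back than shut.
Start: joints at [-1.336, 0.398, 0.045, 1.537, -0.019, 1.207, -0.051], TCP at [212.943, 614.164, 242.347] pointing down, gripper open.
Joint ranges: [-2.82, 2.82], [-0.49, 2.23], [-1.37, 1.46], [0, 2.46], [-1.36, 4.5], [0.23, 2], [-2.94, 2.94]. Speed limits (rad/s): [2.57, 2.57, 3.14, 3.14, 3.14, 3.14, 3.14].

## Interface

Orientations are given as a unit quaternion [w, x, y, z].
In Python, from cell import arm gives the robot as it stands.
- The arm moves only by the shell command python3 drive.py 'ROWS'. ROWS is 1 to 8 rows, parted by a bar, with the numbers parted by spaces; each row has 7 numbers: the opening from 0.0 (shut) to 1.0 (fully open), then dx, dy, dz in shares of the most that a row can go, 1 being 62.5 mm, then a rotation vector rx, ry, rz in units of 0.1 rad; each row shifts and turns the commanded pose from where the row before left it, along the tool's axes as they then stand; what a row does not reach is not made up. A row lasts 1/8 s, in which the tool goes at most 62.5 mm and 0.188 rad, less where a joint would pass 70% of its speed; a pose out of reach is approached as far as the arm can. The fingers move at their own pace and stop on an object; the grip force is fixed at half the most. Time passes only in rows, so rows that do not move let the fingers close. It prints the time, the measured TCP pose, the force, the opening and the grip force at its end. Input that does not fit is refused with a message, and nothing moves.
- arm.get_state(): the state, without advancing time (a new reading comes with each control period).
- arm.camera(name): name is "side" or "top" or "wrist"; returns the picture (384x512x3 uint8, red, green, blue); there is no depth.
- arm.get_calibration(name): a dict with "fx", "fy", "cx", "cy" (pixels), "camera_from_world" (4x4, takes a point from world to camera coordinates). Camera axes: x right, y down, z forward; pixel columns grow to the right and rows downward; lengths in mm; the calibration is good to about 2 mm. A picture is of the moment at which its call begins: read the wrist's pose just before it. get_calibration takes no time and is no camera call; for the wrist camera it gives the pose at the moment of the call.
- arm.close_job(): hands the job in; it is judged then, once.
The state is a dict: "time_s": time; "qpos": joint angles; "joint_vel": joint speeds; "tau": joint torques, N m; "tcp_pos": TCP position; "ee_rot": TCP orientation; "ft_force": force on the tool from outside, world axes, zero at the start; "torque": the same for the moment, N m; "finger_gap": opening from 0.0 (shut) to 1.0 (fully open); "grasp_force": force on a finger pad.
Only numpy, scipy, OpenCV 4.12 (cv2) and the standard library are available. Lean on these libraries where they do the work, as an engineer would, in place of code of your own. Each camera call takes 0.05 s, during which the arm holds its last target. There are 200 camera calls.

## Task

The gel warmer was left on and needs cleaning before the next patients: switch all three heater rockers off with the stylus from its console, and only then brush out the three wells from left to right, each with two strokes right down to the bottom, and stand the brush back in its stand. Stand every gel bottle on the worktop upright in a well of its own, any well, and with the stylus switch on the rocker of each well that holds a bottle, leaving those of empty wells off. Work the rockers only with the stylus, put it back upright in its socket at the end, and leave the other things on the worktop where they are.

Things in the scene. Friction and masses are not known exactly. Their poses are not given: they have to be found in the camera images.
- warmer: fixed white bottle warmer. Origin: centre of its underside; x to its back, y to its left end, z up. Well block 116 (x) by 268 mm, 92 mm high, y from -83 to 185 mm; console at its right end 116 by 102 mm, 50 mm high, y from -185 to -83 mm: recessed rocker bank in front, stylus socket behind it. A tall pump bottle and an infusion bottle stand fixed behind its left end
- well1 (a point): left well (one dot): centre of its floor, 12 mm above the worktop. Each well is a round steel cup, 63 mm inner diameter, 80 mm deep, its rim 92 mm above the worktop; the wells stand 85 mm apart
- well2 (a point): middle well (two dots): centre of its floor
- well3 (a point): right well (three dots): centre of its floor, 99 mm (along the warmer's y) from the middle of the rocker bank
- rocker1 (a joint): heater switch of the left well: the left rocker of the bank. rad, +0.22 on (far end down), -0.22 off (near end down). All start on, left so by the last session. It is stiff and stays where it is left: about 3 N pressed down on the raised end moves it, 4 mm of travel to its stop, and it must be pressed right down
- rocker2 (a joint): heater switch of the middle well: the middle rocker, as rocker1
- rocker3 (a joint): heater switch of the right well: the right rocker, as rocker1
- rocker1_far (a point): point on top of the far half of the left rocker, 4 mm from its end: press here from above to switch on. Rockers are 25 mm long (warmer's x), 11 mm wide, 16 mm apart, in a frame that stands 3 mm proud of the 50 mm high console; ribs of 2 mm stand between them. The point moves with the rocker: the far one is about 50 mm above the worktop when off and 46 mm when on
- rocker2_far (a point): the same point on the middle rocker
- rocker3_far (a point): the same point on the right rocker
- rocker1_near (a point): point on top of the near half of the left rocker, 4 mm from its end: press here to switch off
- rocker2_near (a point): the same point on the middle rocker
- rocker3_near (a point): the same point on the right rocker
- bank: the rocker bank (frame, ribs and rockers) in the warmer's console. Origin: below the middle rocker's middle, at worktop height; axes as the warmer
- stylus: loose grey setting stylus, 150 mm long, 30 g, parked upright in the console. Origin: its point; z runs up to its other end. Point 4.4 mm across, shaft 9 mm from 14 mm up to a black flange (26 mm across, from 36 to 40 mm) that rests on the console; above it a round grip barrel, 13 mm across from 55 to 146 mm: grip at about 120 mm from the point
- socket (a point): mouth of the stylus socket in the console's top, 50 mm above the worktop: a hole 13 mm across and 40 mm deep, behind the rocker bank. A parked stylus has its point 36 mm below this and stands up to 164 mm above the worktop
- brush: loose well brush, 235 mm long, 70 g, upright in its stand, bristles down. Origin: middle of the bristles' lower end; z runs up the handle. White bristle head 51 mm across and 74 mm long (its solid core 38 mm across), thin steel stem, grey round handle 19 mm across from 125 to 234 mm: grip at about 200 mm
- stand: the brush stand, a loose white round cup with a weighted foot, 0.6 kg: 80 mm high, 68 mm outer and 62 mm inner diameter, foot 92 mm across, inner floor 8 mm above its underside. Origin: centre of its underside, on the worktop
- gel_a: loose white gel bottle with an orange cap, 204 mm tall, 210 g, standing; may be absent. Origin: centre of its underside, z up. Body oval, 44 mm (its x) by 54 mm (its y), up to 165 mm; cap 38 mm (x) by 44 mm (y) from 166 to 204 mm. Grip it by the cap, across its x, about 180 mm above its underside. In a well its top is 216 mm above the worktop
- gel_b: gel bottle like gel_a; may be absent
- gel_c: gel bottle like gel_a; may be absent
- cups: stack of small white medicine cups, 39 mm across, 55 mm high, a bystander. Origin: centre of its underside
- glass_vial: glass vial, 50 mm across, 112 mm tall, a bystander. Origin: centre of its underside
- tape: roll of plaster tape lying flat, 54 mm across, 25 mm high, a bystander. Origin: centre of its underside

How it is judged (in metres and radians):
On the way, in this order (a step that is already met when the one before it is completed fails the run):
1. all three heaters switched off (value of joint each of rocker1, rocker2, rocker3 below -0.15 rad), for 0.2 s.
2. brush down to the bottom of the left well, all heaters off (horizontal distance between brush and well1 below 0.022 m and z of brush in the frame of well1 below 0.012 m and value of joint each of rocker1, rocker2, rocker3 below -0.1 rad), for 0.1 s.
3. brush drawn up at least 35 mm inside the left well (horizontal distance between brush and well1 below 0.022 m and z of brush in the frame of well1 between 0.035 and 0.085 m and value of joint each of rocker1, rocker2, rocker3 below -0.1 rad), for 0.05 s.
4. brush down to the bottom of the left well a second time (all of step 2), for 0.1 s.
5. brush down to the bottom of the middle well, all heaters off (horizontal distance between brush and well2 below 0.022 m and z of brush in the frame of well2 below 0.012 m and value of joint each of rocker1, rocker2, rocker3 below -0.1 rad), for 0.1 s.
6. brush drawn up at least 35 mm inside the middle well (horizontal distance between brush and well2 below 0.022 m and z of brush in the frame of well2 between 0.035 and 0.085 m and value of joint each of rocker1, rocker2, rocker3 below -0.1 rad), for 0.05 s.
7. brush down to the bottom of the middle well a second time (all of step 5), for 0.1 s.
8. brush down to the bottom of the right well, all heaters off (horizontal distance between brush and well3 below 0.022 m and z of brush in the frame of well3 below 0.012 m and value of joint each of rocker1, rocker2, rocker3 below -0.1 rad), for 0.1 s.
9. brush drawn up at least 35 mm inside the right well (horizontal distance between brush and well3 below 0.022 m and z of brush in the frame of well3 between 0.035 and 0.085 m and value of joint each of rocker1, rocker2, rocker3 below -0.1 rad), for 0.05 s.
10. brush down to the bottom of the right well a second time (all of step 8), for 0.1 s.
At the end, for the whole second after the job is handed in: Each gel bottle upright (17 deg), at rest in a well (20 mm of its middle, 12 mm of its floor); rockers of filled wells on (>0.15 rad), others off (<-0.15); brush in its stand (25 mm sideways, 15 mm of the floor, 17 deg); stylus in its socket (12 mm sideways, point 28 mm deep, 11 deg) (((horizontal distance between gel_a and well1 below 0.02 m and z of gel_a in the frame of well1 below 0.012 m) or (horizontal distance between gel_a and well2 below 0.02 m and z of gel_a in the frame of well2 below 0.012 m) or (horizontal distance between gel_a and well3 below 0.02 m and z of gel_a in the frame of well3 below 0.012 m)) and angle between each of gel_a, gel_b, gel_c, brush's own z axis and vertical below 0.3 rad and linear speed of each of gel_a, gel_b, gel_c, brush, stylus below 0.03 m/s and ((horizontal distance between gel_b and well1 below 0.02 m and z of gel_b in the frame of well1 below 0.012 m) or (horizontal distance between gel_b and well2 below 0.02 m and z of gel_b in the frame of well2 below 0.012 m) or (horizontal distance between gel_b and well3 below 0.02 m and z of gel_b in the frame of well3 below 0.012 m)) and ((horizontal distance between gel_c and well1 below 0.02 m and z of gel_c in the frame of well1 below 0.012 m) or (horizontal distance between gel_c and well2 below 0.02 m and z of gel_c in the frame of well2 below 0.012 m) or (horizontal distance between gel_c and well3 below 0.02 m and z of gel_c in the frame of well3 below 0.012 m)) and ((((horizontal distance between gel_a and well1 below 0.02 m and z of gel_a in the frame of well1 below 0.012 m) or (horizontal distance between gel_b and well1 below 0.02 m and z of gel_b in the frame of well1 below 0.012 m) or (horizontal distance between gel_c and well1 below 0.02 m and z of gel_c in the frame of well1 below 0.012 m)) and value of joint rocker1 above 0.15 rad) or (not (horizontal distance between gel_a and well1 below 0.02 m and z of gel_a in the frame of well1 below 0.012 m) and not (horizontal distance between gel_b and well1 below 0.02 m and z of gel_b in the frame of well1 below 0.012 m) and not (horizontal distance between gel_c and well1 below 0.02 m and z of gel_c in the frame of well1 below 0.012 m) and value of joint rocker1 below -0.15 rad)) and ((((horizontal distance between gel_a and well2 below 0.02 m and z of gel_a in the frame of well2 below 0.012 m) or (horizontal distance between gel_b and well2 below 0.02 m and z of gel_b in the frame of well2 below 0.012 m) or (horizontal distance between gel_c and well2 below 0.02 m and z of gel_c in the frame of well2 below 0.012 m)) and value of joint rocker2 above 0.15 rad) or (not (horizontal distance between gel_a and well2 below 0.02 m and z of gel_a in the frame of well2 below 0.012 m) and not (horizontal distance between gel_b and well2 below 0.02 m and z of gel_b in the frame of well2 below 0.012 m) and not (horizontal distance between gel_c and well2 below 0.02 m and z of gel_c in the frame of well2 below 0.012 m) and value of joint rocker2 below -0.15 rad)) and ((((horizontal distance between gel_a and well3 below 0.02 m and z of gel_a in the frame of well3 below 0.012 m) or (horizontal distance between gel_b and well3 below 0.02 m and z of gel_b in the frame of well3 below 0.012 m) or (horizontal distance between gel_c and well3 below 0.02 m and z of gel_c in the frame of well3 below 0.012 m)) and value of joint rocker3 above 0.15 rad) or (not (horizontal distance between gel_a and well3 below 0.02 m and z of gel_a in the frame of well3 below 0.012 m) and not (horizontal distance between gel_b and well3 below 0.02 m and z of gel_b in the frame of well3 below 0.012 m) and not (horizontal distance between gel_c and well3 below 0.02 m and z of gel_c in the frame of well3 below 0.012 m) and value of joint rocker3 below -0.15 rad)) and horizontal distance between brush and stand below 0.025 m and z of brush in the frame of stand below 0.023 m and horizontal distance between stylus and socket below 0.012 m and z of stylus in the frame of socket below -0.028 m and angle between stylus's own z axis and vertical below 0.2 rad); the robot touches nothing.
It fails at once if the rocker bank is touched with the fingers, the arm, the brush or a bottle instead of the stylus (contact force between any of the fingers, the arm, brush, gel_a, gel_b, gel_c and bank above 1.5 N).
It fails at once if the cups, the glass vial or the tape roll are moved more than 30 mm (distance of any of cups, glass_vial, tape from where it was at the start of the episode above 0.03 m).
Of gel_a, gel_b, gel_c only 1 to 3 are there at a start; the rules pass over those that are not, and their reading is None.
At some moment in a run one of stand may be knocked a few centimetres aside while the robot is not near it.
It also fails if it takes over 210 s, if anything falls off the work surface, if the arm or the gripper's body presses on something with over 40 N, if the wrist force passes 120 N, or if a joint passes its speed limit or range.

## Working session

There is one attempt and no reset: what is moved stays moved. The work goes in short steps, Python scripts to look and compute and a shell command to move; the robot and the scene stay as the last step left them, time stands still between calls to the robot, and variables do not carry over. Pictures are saved under pics/ and viewed, at most 14 in all, crops included, and the job is handed in when it is done.

```bash
ls; mkdir -p pics
python3 - <<'E'
from cell import arm
import cv2,numpy as np
s=arm.get_state();print(s)
for n in ["top","side"]:
    im=arm.camera(n);cv2.imwrite(f"pics/{n}0.png",cv2.cvtColor(im,cv2.COLOR_RGB2BGR))
    c=arm.get_calibration(n);print(n,c)
E
```

```text
cell.py
drive.py
pics
{'time_s': 0.0, 'qpos': array([-1.33600132,  0.39918799,  0.04499813,  1.53789287, -0.01873595,
        1.20686992, -0.05071673]), 'joint_vel': array([-0.00169769, -0.00121551,  0.00023046, -0.00044391, -0.0005973 ,
        0.0007234 ,  0.00178123]), 'tau': array([-7.73391930e-04, -4.75117064e+01,  1.36448767e+00, -2.54223543e+01,
        1.17234755e-02,  9.72301204e-03,  8.93656562e-06]), 'tcp_pos': array([212.70743019, 613.56453137, 241.25955655]), 'ee_rot': array([-1.17853462e-04,  1.66066867e-01,  9.86114019e-01, -9.61321454e-04]), 'ft_force': array([ 0.41337249, -0.11853294, -0.48819038]), 'torque': array([-0.11002186, -0.06768181,  0.05313494]), 'grasp_force': 0.0, 'finger_gap': 1.0010150864579355}
top {'fx': 493.3203178460076, 'fy': 493.3203178460076, 'cx': 247.81195717161015, 'cy': 192.24092378491858, 'camera_from_world': array([[ 1.79694410e-01, -9.83714892e-01,  3.86392511e-03,
        -7.31517279e+01],
       [-8.74133110e-01, -1.61476394e-01, -4.58057507e-01,
         5.20944971e+02],
       [ 4.51221924e-01,  7.89327886e-02, -8.88914163e-01,
         1.71949534e+03],
       [ 0.00000000e+00,  0.00000000e+00,  0.00000000e+00,
         1.00000000e+00]])}
side {'fx': 388.1474285044498, 'fy': 388.1474285044498, 'cx': 258.0539193197797, 'cy': 185.80675131568313, 'camera_from_world': array([[ 9.96822513e-01, -7.75922353e-02, -1.80089340e-02,
        -5.58151361e+02],
       [-5.35275134e-02, -4.85083717e-01, -8.72827928e-01,
         8.27379989e+01],
       [ 5.89888294e-02,  8.71018503e-01, -4.87695690e-01,
         1.19721717e+03],
       [ 0.00000000e+00,  0.00000000e+00,  0.00000000e+00,
         1.00000000e+00]])}
```

View pics/top0.png

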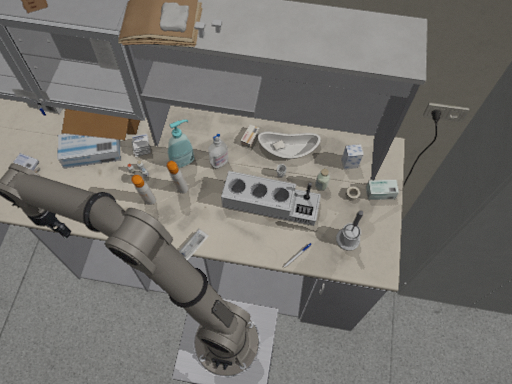

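View pics/side0.png

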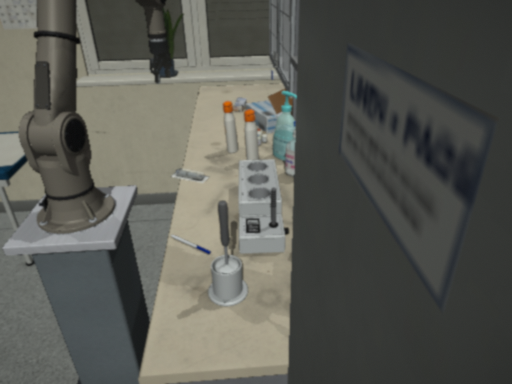

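Top view: the wells are near (238,185), (260,190), (282,196), the rocker bank near (305,210) and the stylus top near (308,186). The brush handle runs from (358,213) to the stand at (349,235). Two orange caps are at (138,181) and (173,167). The side view agrees.

```bash
cat > h.py <<'E'
from cell import arm
import cv2,numpy as np
from scipy.spatial.transform import Rotation as R
def shot(n,f=None):
    c=arm.get_calibration(n);im=cv2.cvtColor(arm.camera(n),cv2.COLOR_RGB2BGR)
    if f: cv2.imwrite(f"pics/{f}.png",im)
    return im,c
def ray(c,u,v):
    T=c["camera_from_world"];d=T[:3,:3].T@[(u-c["cx"])/c["fx"],(v-c["cy"])/c["fy"],1];return -T[:3,:3].T@T[:3,3],d
def onz(c,u,v,z):
    o,d=ray(c,u,v);return (o+d*(z-o[2])/d[2]).round(1)
def proj(c,p):
    q=c["camera_from_world"]@[*p,1];return np.array([c["fx"]*q[0]/q[2]+c["cx"],c["fy"]*q[1]/q[2]+c["cy"]]).round(1)
def tri(rs):
    A=0;b=0
    for o,d in rs:
        d=d/np.linalg.norm(d);M=np.eye(3)-np.outer(d,d);A=A+M;b=b+M@o
    return np.linalg.solve(A,b).round(1)
def rot(): 
    q=arm.get_state()["ee_rot"];return R.from_quat([q[1],q[2],q[3],q[0]])
def togo(p,yaw=None):
    """tool-axis shift to target TCP p; rotation vector to tool-down with the closing axis along yaw (deg, mod 180)"""
    s=arm.get_state();r=rot();print("t",round(s["time_s"],2),"tcp",s["tcp_pos"].round(1),"d_tool",r.inv().apply(np.array(p)-s["tcp_pos"]).round(1))
    if yaw is not None:
        best=None
        for k in (0,180):
            a=np.radians(yaw+k);y=np.array([np.cos(a),np.sin(a),0]);z=np.array([0,0,-1.]);m=R.from_matrix(np.c_[np.cross(y,z),y,z])
            v=(r.inv()*m).as_rotvec()
            print("  rotvec",v.round(3),"q7",s["qpos"][6].round(2))
def tool():
    m=rot().as_matrix();print("tool x",m[:,0].round(3),"y",m[:,1].round(3),"yaw y",np.degrees(np.arctan2(m[1,1],m[0,1])).round(1))
E
python3 - <<'E'
from h import *
ct=arm.get_calibration("top");cs=arm.get_calibration("side")
for n,u,v,z in [("w1",238,185,92),("w2",260,190,92),("w3",282,196,92),("bank",304,210,52),("sty",308,186,164),("btop",358,213,243),("stand",349,235,80),("capL",138,181,204),("capR",173,167,204)]: print(n,onz(ct,u,v,z))
for n in ["top","side"]:
    im=cv2.imread(f"pics/{n}0.png");h=cv2.cvtColor(im,cv2.COLOR_BGR2HSV);m=cv2.inRange(h,(4,150,110),(16,255,255))
    k,l,st,ce=cv2.connectedComponentsWithStats(m)
    print(n,[(st[i].tolist(),ce[i].round(1)) for i in range(1,k) if st[i,4]>8])
print("gripper cam:",arm.get_calibration("wrist"));tool()
t=cv2.imread("pics/top0.png");s=cv2.imread("pics/side0.png")
cv2.imwrite("pics/z.png",np.hstack([cv2.resize(t[130:270,130:410],None,fx=2.85,fy=4/1.4,interpolation=2)]))
E
```

```text
w1 [567.1  68.   92. ]
w2 [561.1 -19.   92. ]
w3 [ 550.9 -105.7   92. ]
bank [ 527.1 -197.3   52. ]
sty [ 572.2 -194.5  164. ]
btop [ 456.4 -371.5  243. ]
stand [ 442.5 -372.4   80. ]
capL [459.2 412.6 204. ]
capR [538.7 303.1 204. ]
top [([167, 161, 11, 13, 94], array([172.3, 166.4])), ([132, 175, 12, 12, 104], array([137.6, 180.2]))]
side [([223, 101, 10, 12, 88], array([227.6, 106.8])), ([245, 109, 10, 13, 106], array([249.2, 115.3]))]
gripper cam: {'fx': 278.50549857227674, 'fy': 278.50549857227674, 'cx': 255.52494295990346, 'cy': 194.50875764203477, 'camera_from_world': array([[ 3.27095076e-01,  9.44985562e-01, -3.33157948e-03,
        -6.47783043e+02],
       [ 8.94692665e-01, -3.08548096e-01,  3.22990877e-01,
        -4.15606501e+01],
       [ 3.04193763e-01, -1.08629465e-01, -9.46396214e-01,
         3.82606360e+02],
       [ 0.00000000e+00,  0.00000000e+00,  0.00000000e+00,
         1.00000000e+00]])}
tool x [-0.945  0.328 -0.   ] y [ 0.328  0.945 -0.002] yaw y 70.9
```

View pics/z.png

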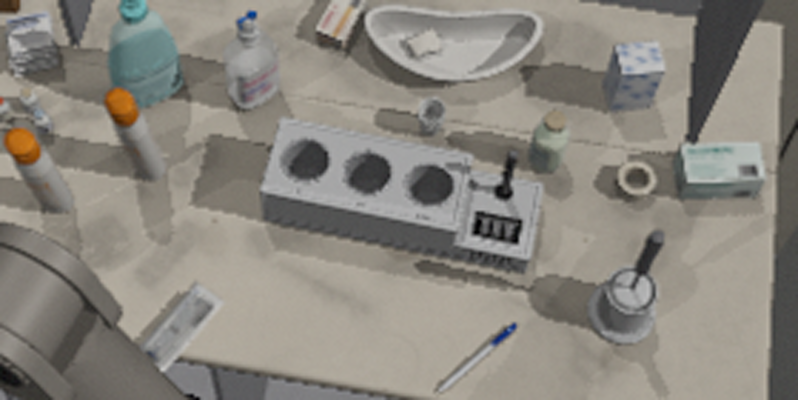

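The zoomed crop shows the wells at zoom (305,158), (368,173), (430,185), the black rocker bank at (497,227) and the stylus top at (511,157). The vial is at (550,140), the tape at (637,180), the cups at (431,113) and the stand at (630,300). Two gel bottles are visible. Next I move the wrist camera over the warmer.

Careful with the scale: shifts go in shares of 62.5 mm and turns go in units of 0.1 rad. That gives: -60 mm is -0.96, -44 mm is -0.704.

```bash
python3 drive.py '1 0 0 -0.96 0 0 0 | 1 0 0 -0.96 0 0 0 | 1 0 0 -0.32 0 0 0 | 1 -0.704 -0.512 0 0 0 0 | 1 -0.704 -0.512 0 0 0 0 | 1 -0.704 -0.512 0 0 0 0 | 1 -0.704 -0.512 0 0 0 0 | 1 -0.704 -0.512 0 0 0 0'
python3 drive.py '1 -0.704 -0.512 0 0 0 0 | 1 -0.704 -0.512 0 0 0 0 | 1 -0.48 -0.864 0 0 0 0 | 1 -0.48 -0.864 0 0 0 0 | 1 -0.48 -0.864 0 0 0 0 | 1 -0.48 -0.864 0 0 0 0 | 1 -0.48 -0.864 0 0 0 0'
python3 drive.py '1 -0.48 -0.864 0 0 0 0 | 1 -0.48 -0.864 0 0 0 -1.23 | 1 0 0 0.32 0 0 -1.23 | 1 0 0 0 0 0 0 | 1 0 0 0 0 0 0'
python3 - <<'E'
from h import *
togo((500,-130,330),85);im,c=shot("wrist","w1")
t,ct=shot("top","t1");s,cs=shot("side","s1")
for n,im in [("top",t),("side",s)]:
    h=cv2.cvtColor(im,cv2.COLOR_BGR2HSV);m=cv2.inRange(h,(4,150,110),(16,255,255))
    k,l,st,ce=cv2.connectedComponentsWithStats(m)
    print(n,[(st[i].tolist(),ce[i].round(1)) for i in range(1,k) if st[i,4]>8])
E
```

```text
time_s: 1.1
tcp_pos: [369.1, 389.1, 382.0]
ee_rot: [-0.0, 0.166, 0.986, -0.0]
ft_force: [-0.3, -0.7, -0.1]
finger_gap: 1.0
grasp_force: 0.0
time_s: 1.98
tcp_pos: [483.6, -4.6, 382.1]
ee_rot: [-0.0, 0.166, 0.986, 0.0]
ft_force: [1.6, -0.4, 1.0]
finger_gap: 1.0
grasp_force: 0.0
time_s: 2.6
tcp_pos: [505.3, -122.5, 362.5]
ee_rot: [-0.0, 0.045, 0.999, 0.0]
ft_force: [0.1, 0.4, 1.0]
finger_gap: 1.003
grasp_force: 0.0
t 2.6 tcp [ 505.3 -122.5  362.5] d_tool [ 4.6 -8.  32.5]
  rotvec [ 0.    -0.    -0.002] q7 1.71
  rotvec [-0.00e+00 -1.00e-03  3.14e+00] q7 1.71
top [([169, 159, 10, 10, 67], array([173.6, 163.5])), ([133, 173, 13, 13, 99], array([138.8, 178.7]))]
side [([224, 102, 9, 11, 63], array([227. , 107.6])), ([247, 110, 9, 11, 38], array([252.1, 113.7]))]
```

View pics/w1.png

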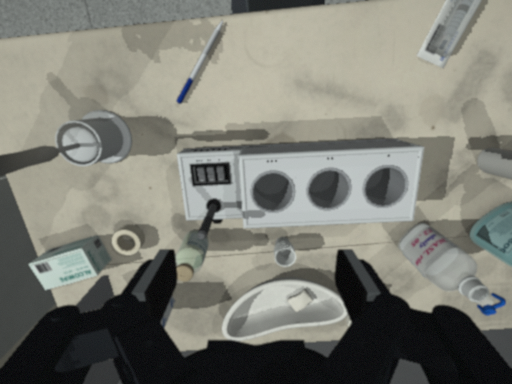

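The wrist view shows the wells at (273,190), (329,190), (386,186), the rockers at (210,174) and the stylus flange at (213,206) with its top toward (218,197). The stand cup rim is at (80,142) and the brush handle leaves at the left edge. The vial is at (195,255), the tape at (126,242) and the cups at (285,250).

Run:
```python
from h import *
im=cv2.imread("pics/w1.png");c=arm.get_calibration("wrist");g=cv2.cvtColor(im,cv2.COLOR_BGR2GRAY)
P=[]
for u,v in [(386,186),(329,189),(273,190)]:
    x,y=u-30,v-30;r=g[y:y+60,x:x+60];m=((r<135)*255).astype(np.uint8)
    k,l,st,ce=cv2.connectedComponentsWithStats(m);i=l[30,30];
    if i==0:i=1+np.argmax(st[1:,4])
    cn=max(cv2.findContours((l==i).astype(np.uint8),0,1)[0],key=cv2.contourArea)
    e=cv2.fitEllipse(cv2.convexHull(cn));p=onz(c,e[0][0]+x,e[0][1]+y,92);P.append(p)
    print(np.round(e[0],1)+[x,y],np.round(e[1],1),"expect px",63*c["fx"]/370,p)
P=np.array(P);print("gaps",np.linalg.norm(np.diff(P,axis=0),axis=1))
cv2.imwrite("pics/wz.png",cv2.resize(im[135:235,165:305],None,fx=5.6,fy=5.6,interpolation=2))
print("cal",onz(c,239,154,92),onz(c,422,146,92),onz(c,417,220,92),onz(c,243,228,92))
```

```text
[384.7 186. ] [37.5 44.1] expect px 47.42120651365793 [561.7  67.7  92. ]
[328.3 188.8] [38.4 42.7] expect px 47.42120651365793 [558.6 -17.3  92. ]
[272.1 191.3] [39.4 41.3] expect px 47.42120651365793 [ 555.2 -102.5   92. ]
gaps [85.05651063 85.26781339]
cal [ 493.9 -146.6   92. ] [505.4 117.5  92. ] [622.7 121.8  92. ] [ 612.6 -152.9   92. ]
```

View pics/wz.png

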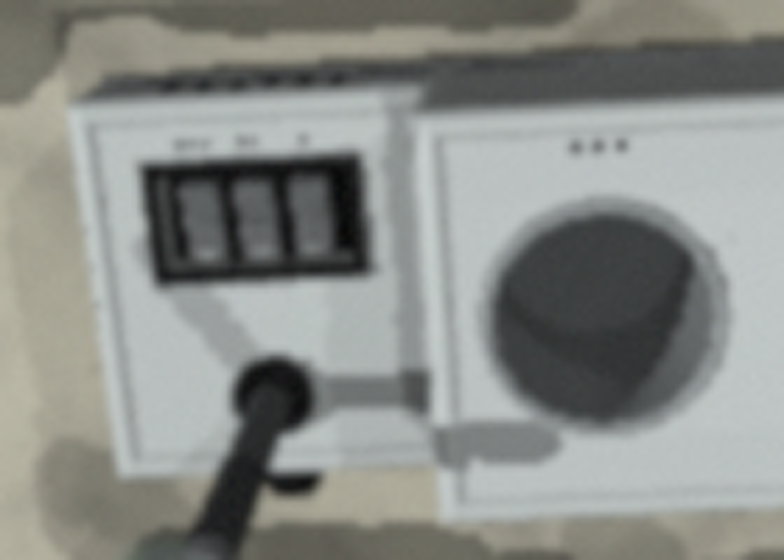

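The zoom shows the frame corners at (140,163), (360,153), (372,270), (158,285), the stylus flange at (272,392) and the right well rim centred at (606,316). That is about 1 px right of the dark-ellipse fit.

Run:
```python
from h import *
c=arm.get_calibration("wrist");ct=arm.get_calibration("top");cs=arm.get_calibration("side")
f=lambda x,y:(165+x/5.6,135+y/5.6)
print("frame",[onz(c,*f(*p),53) for p in [(140,163),(360,153),(372,270),(158,285)]], "mid",onz(c,*f(257.5,218),53))
for n,p in [("r3",(203,222)),("r2",(258,218)),("r1",(313,213))]: print(n,onz(c,*f(*p),50))
print("flange",onz(c,*f(272,392),54),"console corners",[onz(c,*f(*p),50) for p in [(70,105),(125,475)]])
# stylus top in the top view
t=cv2.imread("pics/top0.png");print("stylus top view",onz(ct,309,185.5,164),onz(ct,307,194,54), proj(c,(575,-195,164)))
print("vial",onz(c,185,270,112),onz(ct,130/1+0+552/2.85*1-130+130,130+120/2.857,112),"stand rim",onz(c,80,142,80),onz(ct,130+631/2.85,130+292/2.857,80),onz(cs,227,267,80))
print("brushtop",tri([ray(ct,130+655/2.85,130+240/2.857),ray(cs,223,203)]),"caps",tri([ray(ct,137.6,180.2),ray(cs,227.6,106.8)]),tri([ray(ct,172.3,166.4),ray(cs,249.2,115.3)]))
```

```text
frame [array([ 510.4, -230.3,   53. ]), array([ 513. , -166.7,   53. ]), array([ 548.3, -167.3,   53. ]), array([ 547.3, -231. ,   53. ])] mid [ 529.6 -198.8   53. ]
r3 [ 530.1 -215.5   50. ]
r2 [ 530.4 -199.2   50. ]
r1 [ 530.3 -182.9   50. ]
flange [ 583.6 -201.8   54. ] console corners [array([ 492.5, -248.3,   50. ]), array([ 608.5, -251.9,   50. ])]
stylus top view [ 575.  -197.9  164. ] [ 596.7 -199.9   54. ] [205.7 228.6]
vial [ 668.7 -251.2  112. ] [ 672.6 -248.7  112. ] stand rim [ 457.7 -380.    80. ] [ 455.2 -380.2   80. ] [ 463.1 -389.4   80. ]
brushtop [ 461.2 -378.5  235.3] caps [476.  423.8 180.2] [554.4 312.9 180.6]
```

In the tool's units: -40 mm is -0.64, -38 mm is -0.608, -0.049 rad is -0.49.

```bash
python3 drive.py '0.5 0 0 0 0 0 -0.49 | 0.5 -0.64 -0.608 0 0 0 0 | 0.5 -0.656 -0.608 0 0 0 0 | 0.5 0 0 0.96 0 0 0 | 0.5 0 0 0.96 0 0 0 | 0.5 0 0 0.192 0 0 0 | 0.5 0 0 0 0 0 0 | 0.5 0 0 0 0 0 0'
python3 - <<'E'
from h import *
togo((583.6,-201.8,126),87.8);im,c=shot("wrist","w2")
E
```

```text
time_s: 3.75
tcp_pos: [584.7, -203.3, 233.4]
ee_rot: [0.003, 0.02, 1.0, -0.001]
ft_force: [-0.1, 0.4, 0.1]
finger_gap: 0.499
grasp_force: 0.0
t 3.75 tcp [ 584.7 -203.3  233.4] d_tool [  1.7   1.6 107.4]
  rotvec [-0.001  0.005 -0.002] q7 2.04
  rotvec [8.00e-03 1.00e-03 3.14e+00] q7 2.04
```

View pics/w2.png

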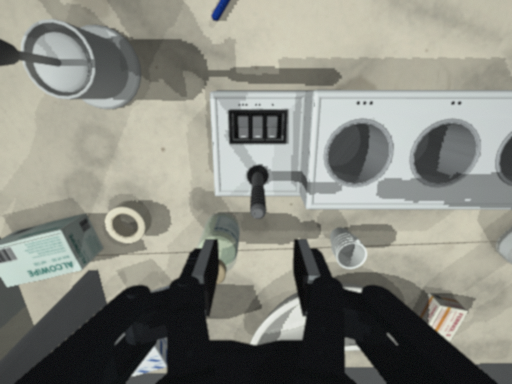

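The flange is at (258,175), the stylus top at (258,212) and the rockers at (241,126), (257,126), (273,126).

```bash
python3 - <<'E'
from h import *
c=arm.get_calibration("wrist")
print(onz(c,258,175,54),onz(c,258,212,164),[onz(c,u,126,50) for u in(241,257.5,273.5)],[onz(c,*p,53) for p in [(229,109),(287,109),(287,144),(229,144)]])
E
python3 drive.py '0.5 0.016 0.016 0.56 0 0 0 | 0.5 0.016 0.016 0.56 0 0 0 | 0.5 0 0 0.48 0 0 0 | 0.5 0 0 0.112 0 0 0 | 0.5 0 0 0 0 0 0 | 0 0 0 0 0 0 0 | 0 0 0 0 0 0 0 | 0 0 0 0 0 0 0'
python3 drive.py '0 0 0 0 0 0 0 | 0 0 0 0 0 0 0 | 0 0 0 0 0 0 0'
```

```text
[ 583.1 -201.2   54. ] [ 583.2 -201.9  164. ] [array([ 527.7, -217.9,   50. ]), array([ 528.4, -199.8,   50. ]), array([ 529.1, -182.1,   50. ])] [array([ 509.2, -229.6,   53. ]), array([ 511.6, -167.5,   53. ]), array([ 549. , -167.6,   53. ]), array([ 546.4, -232.2,   53. ])]
time_s: 4.8
tcp_pos: [582.1, -201.2, 124.9]
ee_rot: [0.001, 0.02, 1.0, -0.0]
ft_force: [-0.4, 0.5, 6.0]
finger_gap: 0.135
grasp_force: 58.6
time_s: 5.18
tcp_pos: [582.1, -201.2, 124.9]
ee_rot: [0.001, 0.02, 1.0, -0.0]
ft_force: [-0.5, -0.8, 5.9]
finger_gap: 0.132
grasp_force: 58.6
```

```bash
python3 drive.py '0 0 0 -0.56 0 0 0 | 0 0 0 -0.56 0 0 0 | 0 0.496 0 0 0 0 0 | 0 0.496 0 0 0 0 0 | 0 0 0 0.24 0 0 0 | 0 0 0 0.16 0 0 0 | 0 0 0 0 0 0 0 | 0 0 0 0 0 0 0'
python3 - <<'E'
from h import *
togo((519.7,-199.1,166),87.8);im,c=shot("wrist","w3")
cv2.imwrite("pics/w3z.png",cv2.resize(im[70:220,160:360],None,fx=4,fy=4,interpolation=2))
print(proj(c,(520.7,-199.3,59)))
E
```

```text
time_s: 6.18
tcp_pos: [519.8, -198.2, 168.1]
ee_rot: [-0.0, 0.02, 1.0, -0.0]
ft_force: [-0.0, 0.0, -0.5]
finger_gap: 0.137
grasp_force: 58.7
t 6.17 tcp [ 519.8 -198.2  168.1] d_tool [ 0.  -0.9  2.1]
  rotvec [-0.    -0.    -0.002] q7 2.08
  rotvec [-0.00e+00  1.00e-03  3.14e+00] q7 2.08
[255.1 198.2]
```

View pics/w3z.png

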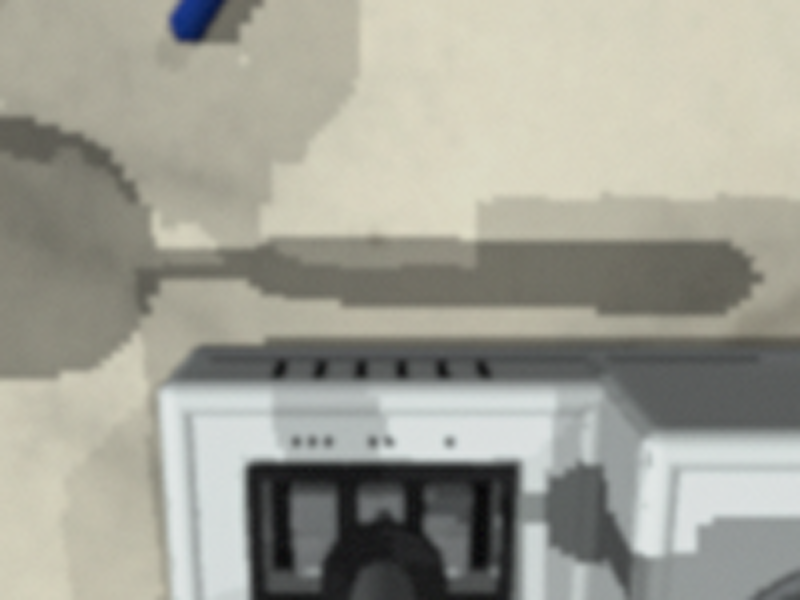

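The stylus point is at zoom (382,515), in front of the middle rocker, whose raised near end is at zoom (380,485). It is laterally centred.

```bash
python3 drive.py '0 0 -0.0128 0.096 0 0 0 | 0 0 0 0.032 0 0 0 | 0 0 0 0.032 0 0 0 | 0 0 0 0 0 0 0'
python3 drive.py '0 0 0 0.032 0 0 0 | 0 0 0 0 0 0 0'
python3 drive.py '0 0 0 0.032 0 0 0 | 0 0 0 0 0 0 0'
```

```text
time_s: 6.72
tcp_pos: [518.5, -199.1, 158.2]
ee_rot: [-0.001, 0.02, 1.0, 0.0]
ft_force: [-1.6, 0.1, 1.9]
finger_gap: 0.137
grasp_force: 59.0
time_s: 6.98
tcp_pos: [518.5, -199.1, 156.5]
ee_rot: [-0.001, 0.02, 1.0, 0.0]
ft_force: [-3.0, -0.4, 6.4]
finger_gap: 0.135
grasp_force: 59.5
time_s: 7.22
tcp_pos: [519.1, -199.4, 155.8]
ee_rot: [0.0, 0.02, 1.0, 0.0]
ft_force: [-4.8, 0.2, 13.3]
finger_gap: 0.133
grasp_force: 60.2
```

```bash
python3 drive.py '0 0 0 -0.224 0 0 0 | 0 0 0.128 0 0 0 0 | 0 0 0.128 0 0 0 0 | 0 0 0 0.096 0 0 0 | 0 0 0 0.064 0 0 0 | 0 0 0 0.032 0 0 0 | 0 0 0 0.032 0 0 0 | 0 0 0 0 0 0 0'
python3 drive.py '0 0 0 -0.224 0 0 0 | 0 0 -0.256 0 0 0 0 | 0 0 -0.256 0 0 0 0 | 0 0 0 0.096 0 0 0 | 0 0 0 0.064 0 0 0 | 0 0 0 0.032 0 0 0 | 0 0 0 0.032 0 0 0 | 0 0 0 0 0 0 0'
python3 drive.py '0 0 0 -0.224 0 0 0 | 0 0.64 0 -0.64 0 0 0 | 0 0.64 0 -0.64 0 0 0 | 0 0 0 0 0 0 0 | 0 0 0 0 0 0 0'
python3 - <<'E'
from h import *
im,c=shot("wrist","w4");u,v=proj(c,(529,-199,50)).astype(int);print(u,v)
cv2.imwrite("pics/w4z.png",cv2.resize(im[max(0,v-50):v+70,u-70:u+70],None,fx=4,fy=4,interpolation=2))
s,_=shot("side","s4")
E
```

```text
time_s: 8.22
tcp_pos: [519.7, -182.8, 155.8]
ee_rot: [-0.0, 0.02, 1.0, 0.001]
ft_force: [-4.4, 2.6, 14.3]
finger_gap: 0.136
grasp_force: 60.6
time_s: 9.22
tcp_pos: [518.3, -215.6, 155.9]
ee_rot: [0.0, 0.02, 1.0, -0.0]
ft_force: [-3.7, -0.8, 13.9]
finger_gap: 0.134
grasp_force: 60.3
time_s: 9.85
tcp_pos: [439.2, -210.5, 248.0]
ee_rot: [0.001, 0.019, 1.0, 0.001]
ft_force: [1.1, 0.3, -0.4]
finger_gap: 0.135
grasp_force: 58.7
267 238
```

View pics/w4z.png

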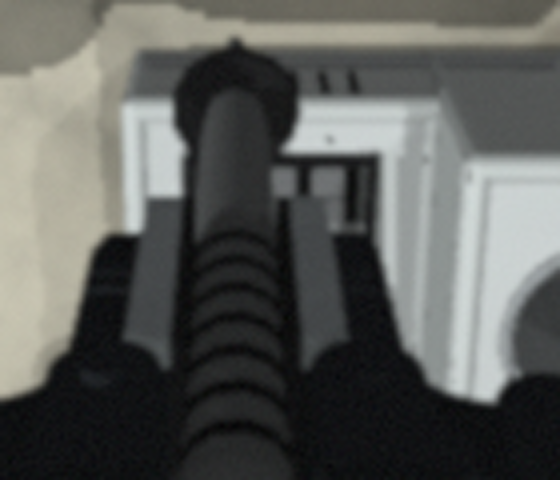

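The stylus hides most of the bank here, but all three rockers reached the same stop height at 13–14 N. I'll park the stylus and check the bank then.

Run:
```python
from h import *
togo((582.2,-201.2,190),87.8)
```

```text
t 9.95 tcp [ 439.  -210.7  247.2] d_tool [-142.8   15.    56.9]
  rotvec [ 0.    -0.002 -0.   ] q7 2.0
  rotvec [-3.000e-03 -0.000e+00  3.141e+00] q7 2.0
```

```bash
python3 drive.py '0 -0.768 0.08 0 0 0 0 | 0 -0.768 0.08 0 0 0 0 | 0 -0.7488 0.08 0.32 0 0 0 | 0 0 0 0.592 0 0 0 | 0 0 0 0 0 0 0 | 0 0 0 0 0 0 0'
python3 - <<'E'
from h import *
togo((582.2,-201.2,190),87.8)
E
```

```text
time_s: 10.7
tcp_pos: [581.8, -203.0, 191.4]
ee_rot: [-0.0, 0.02, 1.0, -0.0]
ft_force: [-0.2, -0.6, 1.0]
finger_gap: 0.138
grasp_force: 58.7
t 10.7 tcp [ 581.8 -203.   191.4] d_tool [-0.3  1.8  1.4]
  rotvec [-0.001 -0.    -0.003] q7 2.08
  rotvec [-1.000e-03  1.000e-03  3.139e+00] q7 2.08
```

```bash
python3 drive.py '0 0 0.0288 0.32 0 0 0 | 0 0 0 0.24 0 0 0 | 0 0 0 0.16 0 0 0 | 0 0 0 0.16 0 0 0 | 0 0 0 0.096 0 0 0 | 0 0 0 0 0 0 0 | 0 0 0 0 0 0 0'
python3 - <<'E'
from h import *
togo((582.2,-201.2,125),87.8)
E
```

```text
time_s: 11.58
tcp_pos: [582.1, -200.8, 130.7]
ee_rot: [0.0, 0.02, 1.0, -0.0]
ft_force: [0.2, 0.4, -0.3]
finger_gap: 0.137
grasp_force: 58.7
t 11.57 tcp [ 582.1 -200.8  130.7] d_tool [-0.1 -0.4  5.7]
  rotvec [-0.     0.001 -0.002] q7 2.12
  rotvec [1.00e-03 0.00e+00 3.14e+00] q7 2.12
```

```bash
python3 drive.py '0 0 0 0.064 0 0 0 | 0 0 0 0 0 0 0 | 0.5 0 0 0 0 0 0 | 0.5 0 0 0 0 0 0 | 0.5 0 0 0 0 0 0'
python3 drive.py '0.7 0 0 -0.8 0 0 0 | 0.7 0 0 -0.96 0 0 0 | 0.7 0 0 -0.96 0 0 0 | 0.7 0.64 -0.64 -0.48 0 0 0 | 0.7 0.64 -0.64 0 0 0 0 | 0.7 0.64 -0.64 0 0 0 0 | 0.7 0 0 0 0 0 0 | 0.7 0 0 0 0 0 0'
python3 - <<'E'
from h import *
togo((457,-380,200),87.8)
im,c=shot("wrist","w5");s,cs=shot("side","s5");t,ct=shot("top","t5")
a=np.zeros((600,800,3),np.uint8);a[:384,:512]=im;a[384:584,:400]=cv2.resize(s[190:310,170:310],(400,200));a[384:584,400:]=cv2.resize(t[170:270,270:400],(400,200))
cv2.imwrite("pics/c5.png",a)
E
```

```text
time_s: 12.2
tcp_pos: [581.9, -200.6, 126.4]
ee_rot: [0.0, 0.02, 1.0, 0.0]
ft_force: [-0.3, 0.0, -0.7]
finger_gap: 0.504
grasp_force: 0.0
time_s: 13.2
tcp_pos: [458.5, -314.3, 325.6]
ee_rot: [0.0, 0.02, 1.0, 0.001]
ft_force: [0.6, 0.9, 0.5]
finger_gap: 0.697
grasp_force: 0.0
t 13.2 tcp [ 458.5 -314.3  325.6] d_tool [ -1.  -65.8 125.5]
  rotvec [ 0.001  0.001 -0.002] q7 2.23
  rotvec [ 1.00e-03 -2.00e-03  3.14e+00] q7 2.23
```

View pics/c5.png

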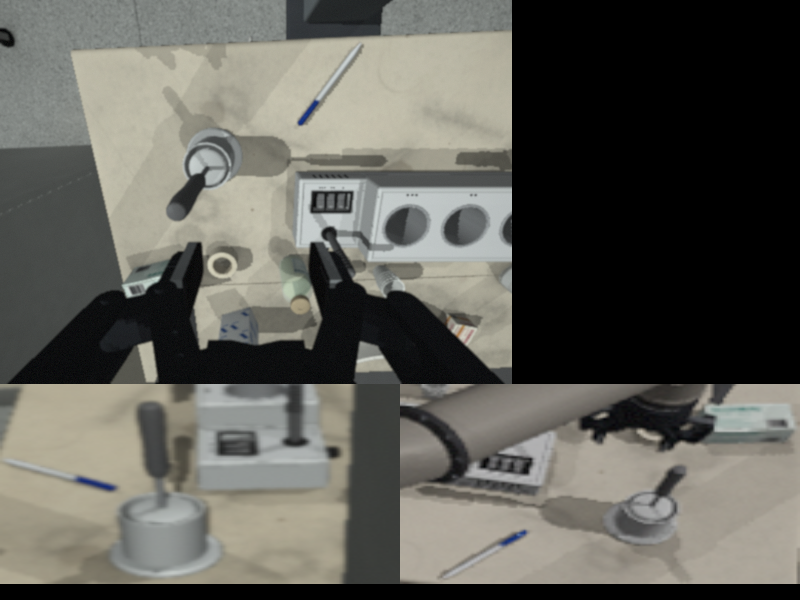

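The stylus stands in its socket (flange at 329,233). The brush handle top is at about (177,210), its stem enters the stand near (206,172), and the stand rim is centred at (209,163).

Run:
```python
from h import *
c=arm.get_calibration("wrist");im=cv2.imread("pics/w5.png");g=cv2.cvtColor(im,cv2.COLOR_BGR2GRAY)
sub=g[165:220,160:215];k,l,st,ce=cv2.connectedComponentsWithStats((sub<75).astype(np.uint8))
i=1+np.argmax(st[1:,4]);cn=np.argwhere(l==i)[:,::-1]+[160,165];r=cv2.minAreaRect(cn.astype(np.float32));b=cv2.boxPoints(r);print(r,b.round(1))
b=b[np.argsort(-b[:,1])];bot=b[2:].mean(0);top=b[:2].mean(0)
d=(top-bot)/np.linalg.norm(top-bot);print("top",onz(c,*(top-d*6),242),"handle bottom",onz(c,*bot,133),"rim",onz(c,209,163,80))
for n,tt in(("side",1),):
    pass
cs=arm.get_calibration("side");ct=arm.get_calibration("top")
print("tri top",tri([ray(cs,170+152/400*140,190+(404-384)/200*120),ray(ct,270+280/400*130,170+(470-384)/2),ray(c,*(top-d*6))]))
print("tri rim",tri([ray(cs,170+163/400*140,190+(508-384)/200*120),ray(ct,270+249/400*130,170+(508-384)/2),ray(c,209,163)]))
```

```text
((190.7108917236328, 188.3766632080078), (21.340862274169922, 53.607078552246094), 33.11134338378906) [[167.1 205. ]
 [196.4 160.1]
 [214.3 171.8]
 [185.  216.7]]
top [ 455.6 -376.9  242. ] handle bottom [ 447.  -373.2  133. ] rim [ 454.9 -378.    80. ]
tri top [ 461.  -379.9  238.2]
tri rim [ 458.9 -378.4   76. ]
```

In the tool's units: 50 mm is 0.8, -32 mm is -0.512.

```bash
python3 drive.py '0.7 0 -0.512 0 0 0 0 | 0.7 0 -0.512 0 0 0 0 | 0.7 0 0 0.8 0 0 0 | 0.7 0 0 0.8 0 0 0 | 0.7 0 0 0.4 0 0 0 | 0.7 0 0 0 0 0 0 | 0.7 0 0 0 0 0 0'
python3 drive.py '0 0 0 0 0 0 0 | 0 0 0 0 0 0 0 | 0 0 0 0 0 0 0 | 0 0 0 0 0 0 0 | 0 0 0 0 0 0 0'
```

```text
time_s: 14.22
tcp_pos: [456.7, -379.0, 201.6]
ee_rot: [0.001, 0.02, 1.0, -0.001]
ft_force: [-0.2, -1.7, -0.7]
finger_gap: 0.701
grasp_force: 0.0
time_s: 14.85
tcp_pos: [456.0, -379.5, 201.5]
ee_rot: [0.001, 0.02, 1.0, -0.001]
ft_force: [0.2, -0.4, 5.2]
finger_gap: 0.207
grasp_force: 58.8
```

In the tool's units: 56.5 mm is 0.904, -11 mm is -0.176.

```bash
python3 drive.py '0 0 0 -0.864 0 0 0 | 0 0 0 -0.864 0 0 0 | 0 -0.176 0.904 0 0 0 0 | 0 -0.176 0.904 0 0 0 0 | 0 -0.176 0.904 0 0 0 0 | 0 -0.176 0.904 0 0 0 0 | 0 -0.176 0.904 0 0 0 0 | 0 -0.176 0.904 0 0 0 0'
python3 drive.py '0 -0.176 0.904 0 0 0 0 | 0 -0.176 0.904 0 0 0 0 | 0 0 0 0 0 0 0 | 0 0 0 0 0 0 0 | 0 0 0 0 0 0 0'
python3 - <<'E'
from h import *
togo((561.7,68.7,310),87.8)
im,c=shot("wrist","w6");s,cs=shot("side","s6")
a=np.zeros((600,800,3),np.uint8);a[:384,:512]=im;a[384:600,:400]=cv2.resize(s[60:260,160:310],(400,533))[:216]
cv2.imwrite("pics/c6.png",np.hstack([im,cv2.resize(s[60:260,160:310],(288,384))]))
for k,p in enumerate([(561.7,68.7),(558.6,-16.2),(555.2,-101.3)]): print(k+1,proj(c,(*p,92)))
print("bottom expected",proj(c,(*arm.get_state()["tcp_pos"][:2],115)))
E
```

```text
time_s: 15.85
tcp_pos: [534.6, -40.5, 308.0]
ee_rot: [-0.001, 0.02, 1.0, 0.0]
ft_force: [1.5, -0.1, 0.0]
finger_gap: 0.206
grasp_force: 58.8
time_s: 16.48
tcp_pos: [561.3, 67.3, 308.5]
ee_rot: [-0.0, 0.022, 1.0, -0.0]
ft_force: [-0.6, -0.0, -0.6]
finger_gap: 0.207
grasp_force: 58.9
t 16.48 tcp [561.3  67.3 308.5] d_tool [-0.4  1.4 -1.5]
  rotvec [-0.    -0.001 -0.005] q7 1.48
  rotvec [-1.000e-03  1.000e-03  3.137e+00] q7 1.48
1 [257.2 169.8]
2 [191.1 170.2]
3 [124.8 170.4]
bottom expected [256.4 174.2]
```

View pics/c6.png

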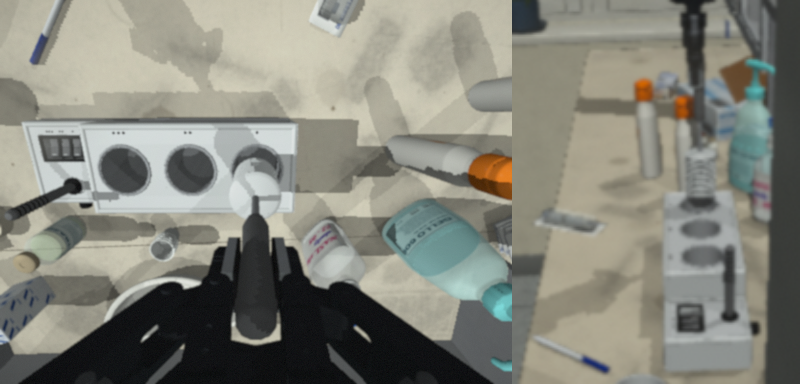

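The brush hangs upright over the left well, with its head at (255,185) over the rim at (257,170). I descend for the strokes.

In the tool's units: 1 mm is 0.016, 30 mm is 0.48.

```bash
python3 drive.py '0 0 0.016 0.48 0 0 0 | 0 0 0 0.48 0 0 0 | 0 0 0 0.32 0 0 0 | 0 0 0 0.24 0 0 0 | 0 0 0 0.08 0 0 0 | 0 0 0 0 0 0 0 | 0 0 0 0 0 0 0'
```

```text
time_s: 17.45
tcp_pos: [562.3, 70.3, 209.5]
ee_rot: [0.001, 0.02, 1.0, 0.0]
ft_force: [0.7, -0.6, -0.3]
finger_gap: 0.207
grasp_force: 58.9
```

Careful with the scale: shifts go in shares of 62.5 mm and turns go in units of 0.1 rad. That gives: 3 mm is 0.048, 1 mm is 0.016.

```bash
python3 drive.py '0 0 0 0.048 0 0 0 | 0 0 0 0.016 0 0 0 | 0 0 0 0 0 0 0'
python3 drive.py '0 0 0 -0.4 0 0 0 | 0 0 0 -0.48 0 0 0 | 0 0 0 0 0 0 0 | 0 0 0 0 0 0 0 | 0 0 0 0.4 0 0 0 | 0 0 0 0.32 0 0 0 | 0 0 0 0.152 0 0 0'
python3 drive.py '0 0 0 0 0 0 0 | 0 0 0 0 0 0 0 | 0 0 0 0 0 0 0'
```

```text
time_s: 17.82
tcp_pos: [562.3, 70.4, 205.5]
ee_rot: [0.001, 0.02, 1.0, 0.0]
ft_force: [-0.5, 0.3, 5.1]
finger_gap: 0.203
grasp_force: 59.6
time_s: 18.7
tcp_pos: [561.8, 70.1, 205.4]
ee_rot: [-0.0, 0.02, 1.0, -0.0]
ft_force: [-4.8, -0.4, 36.7]
finger_gap: 0.205
grasp_force: 62.7
time_s: 19.08
tcp_pos: [562.1, 70.0, 205.5]
ee_rot: [0.001, 0.02, 1.0, -0.0]
ft_force: [-0.0, 0.2, 5.5]
finger_gap: 0.209
grasp_force: 59.4
```

In the tool's units: -52 mm is -0.832, -51 mm is -0.816.

```bash
python3 drive.py '0 0 0 -0.816 0 0 0 | 0 0 0 -0.832 0 0 0 | 0 0 -0.688 0 0 0 0 | 0 0 -0.688 0 0 0 0 | 0 0 0 0 0 0 0 | 0 0 0 0 0 0 0'
python3 - <<'E'
from h import *
togo((558.6,-16.2,206),87.8)
E
```

```text
time_s: 19.82
tcp_pos: [557.8, -14.6, 307.2]
ee_rot: [-0.001, 0.02, 1.0, 0.001]
ft_force: [0.5, -0.0, -0.8]
finger_gap: 0.2
grasp_force: 58.8
t 19.82 tcp [557.8 -14.6 307.2] d_tool [ -1.   -1.6 101.2]
  rotvec [ 0.001 -0.002 -0.001] q7 1.63
  rotvec [-3.00e-03 -2.00e-03  3.14e+00] q7 1.63
```

```bash
python3 drive.py '0 -0.016 -0.0256 0.56 0 0 0 | 0 0 0 0.56 0 0 0 | 0 0 0 0.32 0 0 0 | 0 0 0 0.16 0 0 0 | 0 0 0 0.016 0 0 0 | 0 0 0 0 0 0 0 | 0 0 0 0 0 0 0'
python3 drive.py '0 0 0 -0.4 0 0 0 | 0 0 0 -0.48 0 0 0 | 0 0 0 0 0 0 0 | 0 0 0 0 0 0 0 | 0 0 0 0.4 0 0 0 | 0 0 0 0.32 0 0 0 | 0 0 0 0.16 0 0 0'
python3 drive.py '0 0 0 0 0 0 0 | 0 0 0 0 0 0 0 | 0 0 0 0 0 0 0'
python3 drive.py '0 0 0 -0.816 0 0 0 | 0 0 0 -0.832 0 0 0 | 0 0 -0.6816 0 0 0 0 | 0 0 -0.6816 0 0 0 0 | 0 0 0 0 0 0 0 | 0 0 0 0 0 0 0'
python3 - <<'E'
from h import *
togo((555.2,-101.3,206),87.8)
E
```

```text
time_s: 20.7
tcp_pos: [559.7, -17.2, 207.9]
ee_rot: [0.001, 0.02, 1.0, 0.0]
ft_force: [-0.2, -0.9, -0.4]
finger_gap: 0.207
grasp_force: 59.3
time_s: 21.58
tcp_pos: [557.9, -17.1, 205.3]
ee_rot: [-0.002, 0.02, 1.0, -0.0]
ft_force: [-9.8, -0.2, 43.7]
finger_gap: 0.209
grasp_force: 64.6
time_s: 21.95
tcp_pos: [559.1, -17.2, 207.1]
ee_rot: [0.0, 0.02, 1.0, 0.0]
ft_force: [0.1, 0.5, 0.2]
finger_gap: 0.209
grasp_force: 59.0
time_s: 22.7
tcp_pos: [555.8, -101.7, 310.0]
ee_rot: [0.0, 0.02, 1.0, 0.001]
ft_force: [0.2, -0.2, -0.3]
finger_gap: 0.204
grasp_force: 58.8
t 22.7 tcp [ 555.8 -101.7  310. ] d_tool [  0.6   0.3 104. ]
  rotvec [ 0.001 -0.    -0.002] q7 1.81
  rotvec [-0.00e+00 -2.00e-03  3.14e+00] q7 1.81
```

```bash
python3 drive.py '0 0 0 0.56 0 0 0 | 0 0 0 0.56 0 0 0 | 0 0 0 0.32 0 0 0 | 0 0 0 0.176 0 0 0 | 0 0 0 0.032 0 0 0 | 0 0 0 0 0 0 0 | 0 0 0 0 0 0 0'
python3 drive.py '0 0 0 -0.4 0 0 0 | 0 0 0 -0.48 0 0 0 | 0 0 0 0 0 0 0 | 0 0 0 0 0 0 0 | 0 0 0 0.4 0 0 0 | 0 0 0 0.32 0 0 0 | 0 0 0 0.16 0 0 0'
python3 drive.py '0 0 0 0 0 0 0 | 0 0 0 0 0 0 0 | 0 0 0 0 0 0 0'
python3 drive.py '0 0 0 -0.816 0 0 0 | 0 0 0 -0.832 0 0 0 | 0 0 0 -0.32 0 0 0 | 0 0.4 -0.832 0 0 0 0 | 0 0.4 -0.832 0 0 0 0 | 0 0.4 -0.832 0 0 0 0 | 0 0 0 0 0 0 0 | 0 0 0 0 0 0 0'
python3 - <<'E'
from h import *
togo((456,-379,206),87.8);im,c=shot("wrist","w7");t,ct=shot("top","t7")
print(proj(c,(457,-378.5,80)),proj(ct,(457,-378.5,80)),proj(c,(529,-199,50)))
cv2.imwrite("pics/c7.png",np.hstack([im,cv2.resize(t[180:276,310:390],(288,346)).copy() if 0 else cv2.resize(t[170:290,300:390],(288,384))]))
E
```

```text
time_s: 23.58
tcp_pos: [556.4, -102.4, 208.0]
ee_rot: [0.001, 0.02, 1.0, 0.0]
ft_force: [0.2, 0.2, -0.3]
finger_gap: 0.208
grasp_force: 58.9
time_s: 24.45
tcp_pos: [554.6, -102.1, 205.3]
ee_rot: [-0.002, 0.02, 1.0, 0.0]
ft_force: [-9.9, 0.6, 43.7]
finger_gap: 0.207
grasp_force: 64.5
time_s: 24.82
tcp_pos: [555.7, -102.3, 207.1]
ee_rot: [0.0, 0.02, 1.0, 0.0]
ft_force: [-0.1, 1.3, -1.3]
finger_gap: 0.205
grasp_force: 58.9
time_s: 25.82
tcp_pos: [474.7, -254.8, 330.1]
ee_rot: [0.0, 0.02, 1.0, 0.001]
ft_force: [0.6, 1.0, -0.8]
finger_gap: 0.206
grasp_force: 58.9
t 25.82 tcp [ 474.7 -254.8  330.1] d_tool [  13.7 -125.   123.9]
  rotvec [ 0.001  0.001 -0.002] q7 2.1
  rotvec [ 1.000e-03 -2.000e-03  3.139e+00] q7 2.1
[166.  154.6] [351.  231.7] [293.1 192.2]
```

View pics/c7.png

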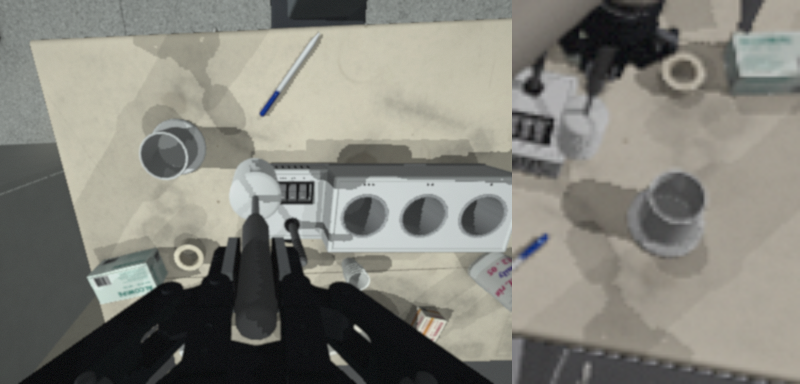

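All strokes are done. The stand's rim is at (163,155) in the wrist view and (351.6,231.9) in the top view, within about 3 mm of where it was, so it has not been knocked.

```bash
python3 - <<'E'
from h import *
print(onz(arm.get_calibration("wrist"),163.3,155,80),onz(arm.get_calibration("top"),351.6,231.9,80))
E
python3 drive.py '0 0.112 -0.656 0 0 0 0 | 0 0.112 -0.672 0 0 0 0 | 0 0 -0.672 0 0 0 0 | 0 0 0 0 0 0 0 | 0 0 0 0 0 0 0'
python3 - <<'E'
from h import *
togo((456.5,-380,202),87.8);im,c=shot("wrist","w8");print(proj(c,(456.5,-380,80)))
cv2.imwrite("pics/w8z.png",im[60:300,130:390])
E
```

```text
[ 458.4 -381.2   80. ] [ 456.6 -380.8   80. ]
time_s: 26.55
tcp_pos: [456.7, -378.0, 329.5]
ee_rot: [-0.0, 0.019, 1.0, 0.001]
ft_force: [0.4, -0.2, -1.1]
finger_gap: 0.206
grasp_force: 59.2
t 26.55 tcp [ 456.7 -378.   329.5] d_tool [  0.   -2.2 127.5]
  rotvec [ 0.001 -0.     0.   ] q7 2.39
  rotvec [ 1.000e-03  2.000e-03 -3.141e+00] q7 2.39
[254.4 163.8]
```

View pics/w8z.png

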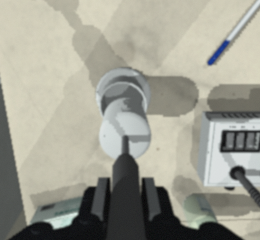

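The stand is directly under the brush head, with its cup at crop (123,100) and the head at (124,125). I lower the brush in.

In the tool's units: 35 mm is 0.56, -2 mm is -0.032.

```bash
python3 drive.py '0 -0.008 -0.032 0.56 0 0 0 | 0 0 0 0.4 0 0 0 | 0 0 0 0.32 0 0 0 | 0 0 0 0.32 0 0 0 | 0 0 0 0.32 0 0 0 | 0 0 0 0.08 0 0 0 | 0 0 0 0 0 0 0 | 0 0 0 0 0 0 0'
```

```text
time_s: 27.6
tcp_pos: [456.3, -382.0, 205.9]
ee_rot: [0.001, 0.02, 1.0, -0.0]
ft_force: [0.5, -0.0, -1.5]
finger_gap: 0.209
grasp_force: 59.2
```

In the tool's units: 3 mm is 0.048.

```bash
python3 drive.py '0 0 0 0.048 0 0 0 | 0 0 0 0 0 0 0 | 0.6 0 0 0 0 0 0 | 0.6 0 0 0 0 0 0 | 0.6 0 0 0 0 0 0'
python3 drive.py '0.6 0 0 -0.64 0 0 0 | 0.8 0 0 -0.96 0 0 0 | 0.8 0 0 -0.96 0 0 0 | 0.8 0 0 -0.48 0 0 0 | 0.8 0 0.96 0 0 0 0 | 0.8 0 0.96 0 0 0 0 | 0.8 0 0.96 0 0 0 0 | 0.8 0 0.96 0 0 0 0'
python3 drive.py '0.8 0 0.96 0 0 0 0 | 0.8 0 0.96 0 0 0 0 | 0.8 0 0.96 0 0 0 0 | 0.8 0 0.96 0 0 0 0 | 0.8 0 0.96 0 0 0 0 | 0.8 0 0.96 0 0 0 0 | 0.8 0 0.96 0 0 0 0 | 0.8 0 0.96 0 0 0 0'
python3 drive.py '0.8 0 0 0 0 0 0 | 0.8 0 0 0 0 0 0'
python3 - <<'E'
from h import *
togo((456.5,350,400),87.8);im,c=shot("wrist","w9");s,cs=shot("side","s9");t,ct=shot("top","t9")
cv2.imwrite("pics/c9.png",np.hstack([im,cv2.resize(s[180:320,190:295],(288,384))]))
for n,i,cc in (("w",im,c),("s",s,cs),("t",t,ct)):
    h=cv2.cvtColor(i,cv2.COLOR_BGR2HSV);m=cv2.inRange(h,(4,150,60),(16,255,255));k,l,st,ce=cv2.connectedComponentsWithStats(m)
    print(n,[(st[j].tolist(),ce[j].round(1),onz(cc,*ce[j],204)) for j in range(1,k) if st[j,4]>8])
E
```

```text
time_s: 28.22
tcp_pos: [456.0, -381.6, 202.2]
ee_rot: [0.0, 0.02, 1.0, 0.0]
ft_force: [0.1, 0.4, 1.0]
finger_gap: 0.598
grasp_force: 0.0
time_s: 29.22
tcp_pos: [465.3, -140.0, 392.2]
ee_rot: [0.001, 0.02, 1.0, 0.0]
ft_force: [0.9, 0.6, 0.1]
finger_gap: 0.798
grasp_force: 0.0
time_s: 30.22
tcp_pos: [484.9, 339.5, 392.3]
ee_rot: [0.0, 0.02, 1.0, 0.0]
ft_force: [0.1, -0.6, -0.3]
finger_gap: 0.799
grasp_force: 0.0
time_s: 30.48
tcp_pos: [485.2, 337.0, 391.9]
ee_rot: [0.0, 0.02, 1.0, -0.001]
ft_force: [-0.6, -0.8, 0.2]
finger_gap: 0.798
grasp_force: 0.0
t 30.48 tcp [485.2 337.  391.9] d_tool [29.2 11.8 -8.1]
  rotvec [-0.001  0.    -0.003] q7 0.93
  rotvec [0.000e+00 2.000e-03 3.139e+00] q7 0.93
w [([301, 147, 38, 33, 931], array([320. , 163.2]), array([473.8, 411.8, 204. ])), ([218, 207, 30, 35, 842], array([232.4, 223.7]), array([547.1, 304.3, 204. ])), ([355, 208, 6, 6, 28], array([357.6, 210. ]), array([534.7, 460.2, 204. ]))]
s [([224, 101, 9, 12, 95], array([228. , 106.3]), array([479.8, 357. , 204. ])), ([246, 110, 10, 12, 104], array([250.1, 115.5]), array([555.1, 243.4, 204. ]))]
t [([133, 173, 13, 13, 116], array([138.8, 178.7]), array([468.8, 412.3, 204. ]))]
```

View pics/c9.png

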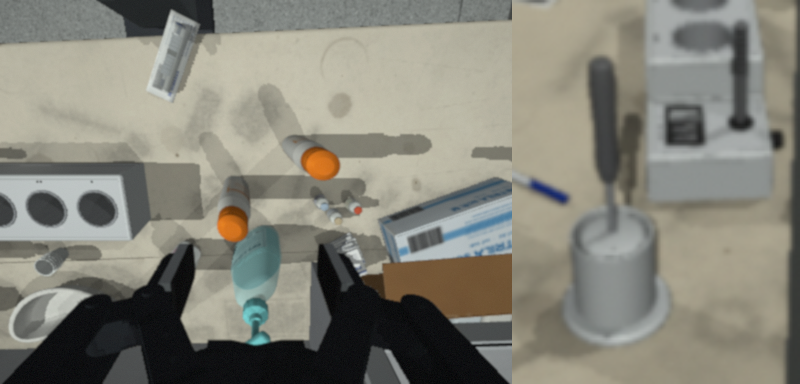

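The brush stands in its stand. The cap tops are at about (321,163) and (232,224), and the pump bottle is right behind the second one. I measure the cap tops in metric coordinates.

Run:
```python
from h import *
im=cv2.imread("pics/w9.png");c=arm.get_calibration("wrist");h=cv2.cvtColor(im,cv2.COLOR_BGR2HSV);m=cv2.inRange(h,(4,150,60),(16,255,255))
k,l,st,ce=cv2.connectedComponentsWithStats(m)
for j in range(1,k):
    if st[j,4]<100: continue
    V=h[:,:,2][l==j];print("V percentiles",np.percentile(V,[5,25,40,50,60,75,95]))
    th,_=cv2.threshold(V.reshape(-1,1).copy(),0,255,cv2.THRESH_OTSU)
    for tt in (60,th,th+8):
        mm=((l==j)&(h[:,:,2]>tt)).astype(np.uint8);cn=max(cv2.findContours(mm,0,1)[0],key=cv2.contourArea)[:,0]
        P=np.array([onz(c,u,v,204)[:2] for u,v in cn]);e=cv2.fitEllipse(cv2.convexHull((P*1).astype(np.float32)))
        print(j,tt,np.round(e[0],1),np.round(e[1],1),"major-axis yaw",round((e[2]+90)%180,1))
o,_=ray(c,0,0);print("cam",o.round())
print("body at base?", onz(c,232,195,120))
```

```text
V percentiles [133. 167. 186. 200. 208. 215. 223.]
1 60 [475.  411.2] [35.1 46.4] major-axis yaw 57.6
1 183.0 [477.3 410.5] [29.6 33.7] major-axis yaw 51.4
1 191.0 [477.2 410.3] [28.1 32.7] major-axis yaw 63.7
V percentiles [ 93.   139.   163.   183.   202.   212.   221.95]
2 60 [548.5 303.5] [38.5 48.4] major-axis yaw 1.6
2 164.0 [553.6 299.6] [29.3 37.5] major-axis yaw 24.3
2 172.0 [553.6 299.2] [28.3 36.4] major-axis yaw 22.9
cam [401. 339. 525.]
body at base? [538.1 296.6 120. ]
```

In the tool's units: -38 mm is -0.608, 2 mm is 0.032.

```bash
python3 drive.py '0.8 -0.608 0.032 0 0 0 0 | 0.8 -0.608 0.032 0 0 0 0 | 0.8 -0.608 0.032 0 0 0 0 | 0.8 0 0 0 0 0 0 | 0.8 0 0 0 0 0 0'
cat > caps.py <<'E'
from h import *
im,c=shot("wrist","caps");h=cv2.cvtColor(im,cv2.COLOR_BGR2HSV);m=cv2.inRange(h,(4,150,60),(16,255,255))
k,l,st,ce=cv2.connectedComponentsWithStats(m);o,_=ray(c,0,0);print("cam",o.round())
for j in range(1,k):
    if st[j,4]<200: continue
    th,_=cv2.threshold(h[:,:,2][l==j].reshape(-1,1).copy(),0,255,cv2.THRESH_OTSU)
    for tt in (60,th):
        mm=((l==j)&(h[:,:,2]>tt)).astype(np.uint8);cn=max(cv2.findContours(mm,0,1)[0],key=cv2.contourArea)[:,0]
        P=np.array([onz(c,u,v,200)[:2] for u,v in cn]);e=cv2.fitEllipse(cv2.convexHull(P.astype(np.float32)))
        print(st[j].tolist(),tt,np.round(e[0],1),np.round(e[1],1),"major yaw",round((e[2]+90)%180,1))
E
python3 caps.py
```

```text
time_s: 31.25
tcp_pos: [598.7, 338.4, 392.5]
ee_rot: [-0.0, 0.021, 1.0, 0.0]
ft_force: [0.3, -0.4, 0.3]
finger_gap: 0.798
grasp_force: 0.0
cam [514. 342. 525.]
[301, 43, 42, 40, 1292] 60 [479.9 412.7] [37.4 44.5] major yaw 96.7
[301, 43, 42, 40, 1292] 191.0 [477.4 412.1] [31.4 34. ] major yaw 59.7
[208, 122, 33, 34, 899] 60 [555.2 303.5] [36.7 39.9] major yaw 47.4
[208, 122, 33, 34, 899] 189.0 [555.7 299.2] [28.9 35.7] major yaw 21.8
```

```bash
python3 - <<'E'
from h import *
c=arm.get_calibration("wrist");togo((555.5,301,172),112)
c["camera_from_world"]  # w9 pose differs; use the shift of the tool
import copy;d=copy.deepcopy(c);T=d["camera_from_world"].copy();T[:3,3]+=T[:3,:3]@np.array([113.5,1.4,0.6]);d["camera_from_world"]=T
print("pump body",onz(d,256,262,100),"neck",onz(d,255,300,190))
E
python3 drive.py '0.75 0 0 0 0 0 -1.4 | 0.75 0 0 0 0 0 -1.4 | 0.75 0 0 0 0 0 -1.4 | 0.75 0 0 0 0 0 0'
python3 - <<'E'
from h import *
togo((555.5,301,172),112)
E
```

```text
t 31.3 tcp [598.3 338.9 392.8] d_tool [ 41.2 -39.8 220.7]
  rotvec [ 0.001 -0.    -0.424] q7 1.07
  rotvec [-0.000e+00 -2.000e-03  2.717e+00] q7 1.07
pump body [669.4 330.4 100. ] neck [675.9 328.6 190. ]
time_s: 31.8
tcp_pos: [598.0, 339.5, 393.1]
ee_rot: [0.0, -0.189, 0.982, 0.001]
ft_force: [0.1, 1.2, -0.3]
finger_gap: 0.751
grasp_force: 0.0
t 31.8 tcp [598.  339.5 393.1] d_tool [ 54.  -20.3 221. ]
  rotvec [ 0.001  0.001 -0.005] q7 1.47
  rotvec [ 1.000e-03 -2.000e-03  3.137e+00] q7 1.47
```

```bash
python3 drive.py '0.75 0.864 -0.32 0 0 0 0 | 0.75 0 0 0.88 0 0 0 | 0.75 0 0 0.88 0 0 0 | 0.75 0 0 0.48 0 0 0 | 0.75 0 0 0 0 0 0 | 0.75 0 0 0 0 0 0'
python3 - <<'E'
from h import *
togo((555.5,301,172),112);im,c=shot("wrist","w10");h=cv2.cvtColor(im,cv2.COLOR_BGR2HSV);m=cv2.inRange(h,(4,150,60),(16,255,255))
k,l,st,ce=cv2.connectedComponentsWithStats(m);print([(st[j].tolist(),ce[j].round(1),onz(c,*ce[j],195)) for j in range(1,k) if st[j,4]>100])
for p in [(555.5,301,204)]: print(proj(c,p))
E
```

```text
time_s: 32.55
tcp_pos: [557.1, 301.2, 254.2]
ee_rot: [0.001, -0.188, 0.982, 0.001]
ft_force: [-0.3, 0.1, 1.4]
finger_gap: 0.75
grasp_force: 0.0
t 32.55 tcp [557.1 301.2 254.2] d_tool [ 1.8  0.3 82.1]
  rotvec [ 0.001  0.003 -0.005] q7 1.49
  rotvec [ 5.000e-03 -1.000e-03  3.137e+00] q7 1.49
[([399, 147, 77, 59, 3399], array([437.4, 175.6]), array([478. , 408.5, 195. ])), ([233, 183, 50, 62, 2442], array([256.7, 213.8]), array([552.6, 300.6, 195. ]))]
[255.8 222.4]
```

In the tool's units: 35 mm is 0.56, 30 mm is 0.48.

```bash
python3 drive.py '0.75 0.032 0.016 0.56 0 0 0 | 0.75 0 0 0.48 0 0 0 | 0.75 0 0 0.272 0 0 0 | 0.75 0 0 0 0 0 0 | 0.75 0 0 0 0 0 0'
python3 drive.py '0 0 0 0 0 0 0 | 0 0 0 0 0 0 0 | 0 0 0 0 0 0 0 | 0 0 0 0 0 0 0 | 0 0 0 0 0 0 0'
python3 drive.py '0 0 0 -0.16 0 0 0 | 0 0 0 -0.8 0 0 0 | 0 0 0 -0.96 0 0 0 | 0 0 0 -0.16 0 0 0 | 0 0 0 0 0 0 0 | 0 0 0 0 0 0 0'
python3 - <<'E'
from h import *
togo((558.6,-16.2,300),87.8);tool()
E
```

```text
time_s: 33.22
tcp_pos: [555.2, 301.3, 171.8]
ee_rot: [0.001, -0.189, 0.982, 0.001]
ft_force: [0.2, 0.3, -0.3]
finger_gap: 0.752
grasp_force: 0.0
time_s: 33.85
tcp_pos: [555.5, 300.7, 171.9]
ee_rot: [0.002, -0.189, 0.982, 0.0]
ft_force: [0.3, -0.9, 5.7]
finger_gap: 0.436
grasp_force: 60.4
time_s: 34.6
tcp_pos: [552.7, 300.5, 297.5]
ee_rot: [-0.002, -0.189, 0.982, -0.001]
ft_force: [-0.0, 0.8, -1.4]
finger_gap: 0.433
grasp_force: 60.9
t 34.6 tcp [552.7 300.5 297.5] d_tool [ 112.  -296.3   -1.8]
  rotvec [-0.001 -0.005  0.418] q7 1.48
  rotvec [ 6.000e-03 -2.000e-03 -2.723e+00] q7 1.48
tool x [-0.929 -0.371  0.005] y [-0.371  0.929 -0.   ] yaw y 111.8
```

```bash
python3 drive.py '0 0.2992 -0.7904 0 0 0 0 | 0 0.2992 -0.7904 0 0 0 0 | 0 0.2992 -0.7904 0 0 0 0 | 0 0.2992 -0.7904 0 0 0 0 | 0 0.2992 -0.7904 0 0 0 0 | 0 0.2992 -0.7904 0 0 0 0 | 0 0 0 0 0 0 0 | 0 0 0 0 0 0 0'
python3 - <<'E'
from h import *
togo((558.6,-16.2,184),112);im,c=shot("wrist","w11");print(proj(c,(558.6,-16.2,92)))
g=cv2.cvtColor(im,cv2.COLOR_BGR2GRAY);s,cs=shot("side","s11")
cv2.imwrite("pics/c11.png",np.hstack([im,cv2.resize(s[60:260,160:310],(288,384))]))
E
```

```text
time_s: 35.6
tcp_pos: [558.9, -15.4, 298.5]
ee_rot: [-0.001, -0.189, 0.982, 0.001]
ft_force: [-0.3, 0.7, -2.0]
finger_gap: 0.433
grasp_force: 61.3
t 35.6 tcp [558.9 -15.4 298.5] d_tool [  0.3  -0.9 114.5]
  rotvec [ 0.002 -0.003 -0.004] q7 2.0
  rotvec [-4.000e-03 -3.000e-03  3.137e+00] q7 2.0
[254.7 171.4]
```

View pics/c11.png

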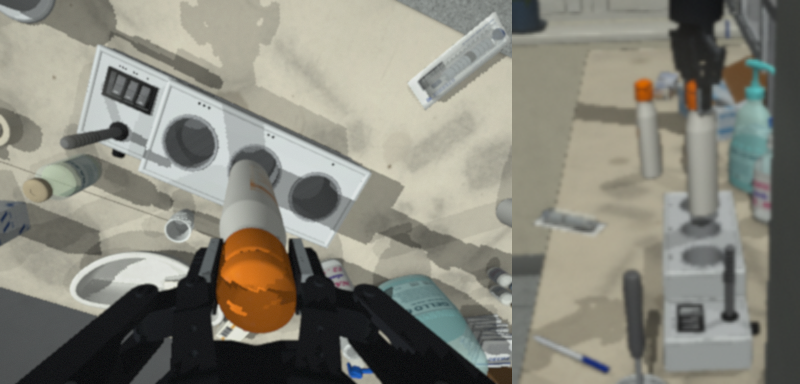

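The bottle hangs upright over the middle well (body at 250,185, rim at 254,171). I lower it, watching the force.

In the tool's units: 25 mm is 0.4, -1 mm is -0.016.

```bash
python3 drive.py '0 0 -0.016 0.4 0 0 0 | 0 0 0 0.4 0 0 0 | 0 0 0 0.4 0 0 0 | 0 0 0 0.32 0 0 0 | 0 0 0 0.224 0 0 0 | 0 0 0 0 0 0 0 | 0 0 0 0 0 0 0'
python3 drive.py '0 0 0 0.048 0 0 0 | 0 0 0 0.016 0 0 0 | 0 0 0 0 0 0 0'
```

```text
time_s: 36.58
tcp_pos: [560.7, -16.7, 191.8]
ee_rot: [0.001, -0.189, 0.982, -0.0]
ft_force: [-0.2, 0.2, -1.4]
finger_gap: 0.429
grasp_force: 61.2
time_s: 36.95
tcp_pos: [560.1, -17.0, 187.2]
ee_rot: [0.0, -0.189, 0.982, 0.0]
ft_force: [-0.6, -0.4, -1.7]
finger_gap: 0.433
grasp_force: 61.2
```

In the tool's units: 2 mm is 0.032, 1 mm is 0.016.

```bash
python3 drive.py '0 0 0 0.032 0 0 0 | 0 0 0 0.016 0 0 0 | 0 0 0 0 0 0 0 | 0.7 0 0 0 0 0 0 | 0.7 0 0 0 0 0 0 | 0.75 0 0 0 0 0 0'
python3 drive.py '0.75 0 0 -0.64 0 0 0 | 0.75 0 0 -0.96 0 0 0 | 0.75 0 0 -0.96 0 0 0 | 0.75 0 0 -0.64 0 0 0 | 0.75 0 0 0 0 0 -1.65 | 0.75 0 0 0 0 0 -1.65 | 0.75 0 0 0 0 0 -1.65 | 0.75 0 0 0 0 0 -1.65'
python3 - <<'E'
from h import *
togo((478.5,412.3,255),150);im,c=shot("wrist","w12");h=cv2.cvtColor(im,cv2.COLOR_BGR2HSV);m=cv2.inRange(h,(4,150,60),(16,255,255))
k,l,st,ce=cv2.connectedComponentsWithStats(m);print([(st[j].tolist(),ce[j].round(1),onz(c,*ce[j],210)) for j in range(1,k) if st[j,4]>100])
s,cs=shot("side");h=cv2.cvtColor(s,cv2.COLOR_BGR2HSV);m=cv2.inRange(h,(4,150,60),(16,255,255))
k,l,st,ce=cv2.connectedComponentsWithStats(m);print([(st[j].tolist(),ce[j].round(1)) for j in range(1,k) if st[j,4]>20],proj(cs,(559,-16.5,197)))
E
```

```text
time_s: 37.7
tcp_pos: [560.3, -17.0, 184.3]
ee_rot: [0.0, -0.189, 0.982, 0.0]
ft_force: [0.1, 0.2, 0.6]
finger_gap: 0.749
grasp_force: 0.0
time_s: 38.7
tcp_pos: [560.1, -17.1, 384.2]
ee_rot: [0.0, -0.499, 0.867, 0.0]
ft_force: [-0.1, -0.9, -0.6]
finger_gap: 0.753
grasp_force: 0.0
t 38.7 tcp [560.1 -17.1 384.2] d_tool [-330.4  286.   129.2]
  rotvec [-0.     0.    -0.002] q7 2.64
  rotvec [0.    0.    3.139] q7 2.64
[([241, 156, 30, 40, 982], array([255.3, 175.8]), array([558. , -18.9, 210. ]))]
[([224, 101, 9, 12, 89], array([228.1, 106.6])), ([251, 140, 14, 16, 190], array([257.9, 147.3]))] [256.9 147.3]
```

In the tool's units: -41.3 mm is -0.6608, 35.7 mm is 0.5712.

```bash
python3 drive.py '0.75 -0.6608 0.5712 0 0 0 0 | 0.75 -0.6608 0.5712 0 0 0 0 | 0.75 -0.6608 0.5712 0 0 0 0 | 0.75 -0.6608 0.5712 0 0 0 0 | 0.75 -0.6608 0.5712 0 0 0 0 | 0.75 -0.6608 0.5712 0 0 0 0 | 0.75 -0.6608 0.5712 0 0 0 0 | 0.75 -0.6608 0.5712 0 0 0 0'
python3 drive.py '0.75 0 0 0.88 0 0 0 | 0.75 0 0 0.88 0 0 0 | 0.75 0 0 0.304 0 0 0 | 0.75 0 0 0 0 0 0 | 0.75 0 0 0 0 0 0'
python3 - <<'E'
from h import *
togo((478.5,412.3,172),150);im,c=shot("wrist","w13");h=cv2.cvtColor(im,cv2.COLOR_BGR2HSV);m=cv2.inRange(h,(4,150,60),(16,255,255))
k,l,st,ce=cv2.connectedComponentsWithStats(m);print([(st[j].tolist(),ce[j].round(1),onz(c,*ce[j],195)) for j in range(1,k) if st[j,4]>100],proj(c,(478.5,412.3,204)))
E
```

```text
time_s: 39.8
tcp_pos: [480.8, 414.2, 384.3]
ee_rot: [0.0, -0.495, 0.869, 0.0]
ft_force: [0.1, -0.0, 0.1]
finger_gap: 0.75
grasp_force: 0.0
time_s: 40.42
tcp_pos: [482.5, 413.5, 257.9]
ee_rot: [0.002, -0.496, 0.868, 0.001]
ft_force: [-0.4, 0.0, 0.8]
finger_gap: 0.75
grasp_force: 0.0
t 40.42 tcp [482.5 413.5 257.9] d_tool [ 3.5  3.  85.9]
  rotvec [-0.001  0.005 -0.009] q7 1.88
  rotvec [7.000e-03 2.000e-03 3.133e+00] q7 1.88
[([238, 181, 47, 62, 2338], array([260.1, 211.7]), array([476.6, 412.3, 195. ]))] [258.  217.7]
```

```bash
python3 drive.py '0.75 0.048 0.0544 0.56 0 0 0 | 0.75 0 0 0.48 0 0 0 | 0.75 0 0 0.32 0 0 0 | 0.75 0 0 0 0 0 0 | 0.75 0 0 0 0 0 0'
python3 drive.py '0 0 0 0 0 0 0 | 0 0 0 0 0 0 0 | 0 0 0 0 0 0 0 | 0 0 0 0 0 0 0 | 0 0 0 0 0 0 0'
python3 drive.py '0 0 0 -0.16 0 0 0 | 0 0 0 -0.8 0 0 0 | 0 0 0 -0.96 0 0 0 | 0 0 0 -0.16 0 0 0 | 0 0 0 0 0 0 0 | 0 0 0 0 0 0 0'
python3 - <<'E'
from h import *
togo((561.7,68.7,300),150)
E
```

```text
time_s: 41.1
tcp_pos: [477.8, 412.6, 172.2]
ee_rot: [0.002, -0.497, 0.868, 0.001]
ft_force: [-0.5, 0.4, -0.4]
finger_gap: 0.754
grasp_force: 0.0
time_s: 41.72
tcp_pos: [478.2, 412.3, 172.0]
ee_rot: [0.002, -0.497, 0.868, 0.0]
ft_force: [-0.1, -0.2, 5.3]
finger_gap: 0.418
grasp_force: 60.7
time_s: 42.48
tcp_pos: [475.5, 410.9, 297.5]
ee_rot: [-0.002, -0.497, 0.868, -0.0]
ft_force: [0.8, 0.6, -1.7]
finger_gap: 0.425
grasp_force: 60.3
t 42.48 tcp [475.5 410.9 297.5] d_tool [ 251.5 -247.6   -1.7]
  rotvec [ 0.002 -0.005 -0.007] q7 1.87
  rotvec [-7.000e-03 -2.000e-03  3.134e+00] q7 1.87
```

In the tool's units: 41.9 mm is 0.6704, -41.3 mm is -0.6608.

```bash
python3 drive.py '0 0.6704 -0.6608 0 0 0 0 | 0 0.6704 -0.6608 0 0 0 0 | 0 0.6704 -0.6608 0 0 0 0 | 0 0.6704 -0.6608 0 0 0 0 | 0 0.6704 -0.6608 0 0 0 0 | 0 0.6704 -0.6608 0 0 0 0 | 0 0 0 0 0 0 0 | 0 0 0 0 0 0 0'
python3 - <<'E'
from h import *
togo((561.7,68.7,184),150)
E
```

```text
time_s: 43.48
tcp_pos: [562.1, 69.9, 298.4]
ee_rot: [-0.001, -0.497, 0.868, 0.001]
ft_force: [-0.2, 1.0, -2.2]
finger_gap: 0.42
grasp_force: 60.9
t 43.48 tcp [562.1  69.9 298.4] d_tool [  1.1  -0.6 114.4]
  rotvec [ 0.003 -0.001 -0.008] q7 2.48
  rotvec [-2.000e-03 -5.000e-03  3.134e+00] q7 2.48
```

In the tool's units: 25 mm is 0.4, 20 mm is 0.32.

```bash
python3 drive.py '0 0.016 -0.016 0.4 0 0 0 | 0 0 0 0.4 0 0 0 | 0 0 0 0.4 0 0 0 | 0 0 0 0.32 0 0 0 | 0 0 0 0.224 0 0 0 | 0 0 0 0 0 0 0 | 0 0 0 0 0 0 0'
python3 drive.py '0 0 0 0.064 0 0 0 | 0 0 0 0.048 0 0 0 | 0 0 0 0 0 0 0'
```

```text
time_s: 44.35
tcp_pos: [563.8, 68.6, 191.7]
ee_rot: [0.0, -0.497, 0.868, -0.0]
ft_force: [-0.1, -0.8, -1.6]
finger_gap: 0.421
grasp_force: 60.3
time_s: 44.72
tcp_pos: [563.6, 68.2, 184.2]
ee_rot: [0.0, -0.497, 0.868, 0.0]
ft_force: [-0.4, 0.2, -1.8]
finger_gap: 0.419
grasp_force: 60.4
```

In the tool's units: -20 mm is -0.32, -60 mm is -0.96.

```bash
python3 drive.py '0.7 0 0 0 0 0 0 | 0.7 0 0 0 0 0 0 | 0.75 0 0 0 0 0 0 | 0.75 0 0 -0.64 0 0 0 | 0.75 0 0 -0.96 0 0 0 | 0.75 0 0 -0.96 0 0 0 | 0.6 0 0 -0.32 0 0 0'
python3 drive.py '0.6 0 0 0 0 0 1.8 | 0.6 0 0 0 0 0 1.8 | 0.6 0 0 0 0 0 1.8 | 0.6 0 0 0 0 0 1.8 | 0.6 0 0 0 0 0 1.8 | 0.6 0 0 0 0 0 1.8 | 0.6 0 0 0 0 0 0 | 0.6 0 0 0 0 0 0'
python3 - <<'E'
from h import *
togo((583.2,-201.6,230),87.8);im,c=shot("wrist","w14");s,cs=shot("side")
for i,cc in((im,c),(s,cs)):
    h=cv2.cvtColor(i,cv2.COLOR_BGR2HSV);m=cv2.inRange(h,(4,150,60),(16,255,255))
    k,l,st,ce=cv2.connectedComponentsWithStats(m);print([(st[j].tolist(),ce[j].round(1),onz(cc,*ce[j],210)) for j in range(1,k) if st[j,4]>20],proj(cc,(562,68.5,197)),proj(cc,(559,-16.5,197)))
E
```

```text
time_s: 45.6
tcp_pos: [565.1, 68.0, 368.9]
ee_rot: [0.004, -0.497, 0.868, -0.001]
ft_force: [0.8, -0.4, -0.3]
finger_gap: 0.6
grasp_force: 0.0
time_s: 46.6
tcp_pos: [563.4, 68.1, 364.1]
ee_rot: [0.0, 0.019, 1.0, 0.0]
ft_force: [-0.5, 0.2, -0.5]
finger_gap: 0.601
grasp_force: 0.0
t 46.6 tcp [563.4  68.1 364.1] d_tool [ -29.9 -268.8  134.1]
  rotvec [0.    0.    0.001] q7 1.42
  rotvec [-0.     0.    -3.141] q7 1.42
[([161, 161, 41, 39, 1205], array([181., 180.]), array([556.9, -11.8, 210. ])), ([243, 160, 38, 37, 1098], array([261.5, 177.9]), array([557.7,  74.1, 210. ]))] [256.4 178.7] [180.  178.8]
[([251, 128, 14, 28, 315], array([257.1, 142.1]), array([560.2,  -9.3, 210. ]))] [255.8 136.2] [256.9 147.3]
```

In the tool's units: -54 mm is -0.864, 60 mm is 0.96.

```bash
python3 drive.py '0.5 -0.096 -0.864 0 0 0 0 | 0.5 -0.096 -0.864 0 0 0 0 | 0.5 -0.096 -0.864 0 0 0 0 | 0.5 -0.096 -0.864 0 0 0 0 | 0.5 -0.096 -0.848 0 0 0 0 | 0.5 0 0 0.96 0 0 0 | 0.5 0 0 0.96 0 0 0 | 0.5 0 0 0.224 0 0 0'
python3 drive.py '0.5 0 0 0 0 0 0 | 0.5 0 0 0 0 0 0'
python3 - <<'E'
from h import *
togo((582.4,-201.4,125),87.8);im,c=shot("wrist","w15");print(proj(c,(583.2,-201.6,164)),proj(c,(583.2,-201.6,54)))
g=cv2.cvtColor(im,cv2.COLOR_BGR2GRAY);print([(r,np.where(g[r,225:290]<75)[0][[0,-1]]+225 if (g[r,225:290]<75).any() else None) for r in (165,172,180,190,200,207,212,216)])
E
```

```text
time_s: 47.7
tcp_pos: [580.2, -200.7, 226.1]
ee_rot: [-0.004, 0.02, 1.0, 0.001]
ft_force: [0.8, 0.0, 0.5]
finger_gap: 0.498
grasp_force: 0.0
time_s: 47.95
tcp_pos: [584.3, -202.6, 233.0]
ee_rot: [0.002, 0.02, 1.0, -0.001]
ft_force: [0.1, 0.3, 0.6]
finger_gap: 0.498
grasp_force: 0.0
t 47.95 tcp [ 584.3 -202.6  233. ] d_tool [  2.5   1.3 108. ]
  rotvec [-0.001  0.005 -0.001] q7 2.0
  rotvec [8.00e-03 2.00e-03 3.14e+00] q7 2.0
[257.6 212.5] [257.1 175.4]
[(165, None), (172, array([248, 267])), (180, array([249, 266])), (190, array([252, 263])), (200, array([251, 264])), (207, array([261, 264])), (212, array([264, 264])), (216, None)]
```

In the tool's units: 8 mm is 0.128, 1 mm is 0.016.

```bash
python3 drive.py '0.5 0.024 0.016 0.56 0 0 0 | 0.5 0.008 0 0.56 0 0 0 | 0.5 0 0 0.48 0 0 0 | 0.5 0 0 0.128 0 0 0 | 0.5 0 0 0 0 0 0 | 0 0 0 0 0 0 0 | 0 0 0 0 0 0 0 | 0 0 0 0 0 0 0'
python3 drive.py '0 0 0 0 0 0 0 | 0 0 0 0 0 0 0 | 0 0 0 -0.56 0 0 0 | 0 0 0 -0.56 0 0 0 | 0 0.368 0 0 0 0 0 | 0 0.36 0 0 0 0 0 | 0 0 0 0.16 0 0 0 | 0 0 0 0 0 0 0'
python3 drive.py '0 0 0 0.208 0 0 0 | 0 0 0 0 0 0 0 | 0 0 0 0 0 0 0'
python3 - <<'E'
from h import *
togo((536.8,-199.1,156),87.8)
E
```

```text
time_s: 49.0
tcp_pos: [581.7, -201.2, 123.7]
ee_rot: [0.001, 0.02, 1.0, -0.0]
ft_force: [-1.0, 0.1, 5.4]
finger_gap: 0.134
grasp_force: 58.5
time_s: 50.0
tcp_pos: [535.2, -198.4, 181.1]
ee_rot: [-0.001, 0.02, 1.0, 0.0]
ft_force: [-0.1, -0.3, 0.6]
finger_gap: 0.134
grasp_force: 58.7
time_s: 50.38
tcp_pos: [535.4, -199.0, 168.8]
ee_rot: [-0.0, 0.02, 1.0, -0.0]
ft_force: [0.2, 0.1, -0.3]
finger_gap: 0.133
grasp_force: 58.8
t 50.38 tcp [ 535.4 -199.   168.8] d_tool [-1.5 -0.  12.8]
  rotvec [-0.    -0.    -0.002] q7 2.03
  rotvec [-1.00e-03  0.00e+00  3.14e+00] q7 2.03
```

In the tool's units: 6 mm is 0.096, 4 mm is 0.064.

```bash
python3 drive.py '0 -0.024 0 0.096 0 0 0 | 0 0 0 0.064 0 0 0 | 0 0 0 0.032 0 0 0 | 0 0 0 0.032 0 0 0 | 0 0 0 0 0 0 0'
python3 drive.py '0 0 0 0.024 0 0 0 | 0 0 0 0 0 0 0'
```

```text
time_s: 51.0
tcp_pos: [537.6, -199.1, 155.5]
ee_rot: [0.001, 0.02, 1.0, -0.0]
ft_force: [2.8, -0.4, 3.8]
finger_gap: 0.135
grasp_force: 59.0
time_s: 51.25
tcp_pos: [537.8, -199.4, 155.0]
ee_rot: [0.001, 0.02, 1.0, -0.0]
ft_force: [1.7, 0.4, 8.9]
finger_gap: 0.138
grasp_force: 59.7
```

```bash
python3 drive.py '0 0 0 0.032 0 0 0 | 0 0 0 0 0 0 0'
python3 drive.py '0 0 0 -0.256 0 0 0 | 0 0 0.128 0 0 0 0 | 0 0.008 0.128 0 0 0 0 | 0 0 0 0.096 0 0 0 | 0 0 0 0.064 0 0 0 | 0 0 0 0.064 0 0 0 | 0 0 0 0.032 0 0 0 | 0 0 0 0 0 0 0'
```

```text
time_s: 51.5
tcp_pos: [538.3, -199.6, 154.4]
ee_rot: [0.002, 0.02, 1.0, 0.0]
ft_force: [0.1, 0.3, 15.5]
finger_gap: 0.131
grasp_force: 60.7
time_s: 52.5
tcp_pos: [539.0, -183.0, 154.3]
ee_rot: [0.002, 0.02, 1.0, 0.001]
ft_force: [-0.9, 3.2, 16.4]
finger_gap: 0.137
grasp_force: 61.2
```

In the tool's units: -22 mm is -0.352, -20 mm is -0.32.

```bash
python3 drive.py '0 0 0 -0.32 0 0 0 | 0 0 0 -0.32 0 0 0 | 0 -0.352 -0.144 0 0 0 0 | 0 -0.352 -0.144 0 0 0 0 | 0 0 0 0 0 0 0 | 0 0 0 0 0 0 0'
python3 - <<'E'
from h import *
togo((581.8,-201.2,129),87.8)
E
```

```text
time_s: 53.25
tcp_pos: [578.7, -203.0, 190.7]
ee_rot: [-0.001, 0.021, 1.0, 0.0]
ft_force: [-0.8, 0.1, -0.6]
finger_gap: 0.14
grasp_force: 58.8
t 53.25 tcp [ 578.7 -203.   190.7] d_tool [-3.2  1.9 61.7]
  rotvec [ 0.    -0.002 -0.003] q7 2.02
  rotvec [-0.004 -0.     3.139] q7 2.02
```

In the tool's units: 15 mm is 0.24, 12 mm is 0.192.

```bash
python3 drive.py '0 -0.048 0.0288 0.128 0 0 0 | 0 0 0 0.192 0 0 0 | 0 0 0 0.24 0 0 0 | 0 0 0 0.16 0 0 0 | 0 0 0 0.16 0 0 0 | 0 0 0 0.096 0 0 0 | 0 0 0 0 0 0 0 | 0 0 0 0 0 0 0'
python3 - <<'E'
from h import *
togo((581.8,-201.2,124),87.8)
E
```

```text
time_s: 54.25
tcp_pos: [583.4, -201.3, 131.0]
ee_rot: [0.0, 0.02, 1.0, -0.0]
ft_force: [0.2, -0.7, -0.0]
finger_gap: 0.132
grasp_force: 58.8
t 54.25 tcp [ 583.4 -201.3  131. ] d_tool [1.6 0.1 7. ]
  rotvec [-0.     0.001 -0.002] q7 2.05
  rotvec [1.00e-03 0.00e+00 3.14e+00] q7 2.05
```

In the tool's units: 5 mm is 0.08, -53 mm is -0.848.

```bash
python3 drive.py '0 0.016 0 0.08 0 0 0 | 0 0 0 0 0 0 0 | 0.5 0 0 0 0 0 0 | 0.5 0 0 0 0 0 0 | 0.5 0 0 0 0 0 0 | 0.5 0 0 -0.8 0 0 0 | 0.5 0 0 -0.848 0 0 0'
python3 drive.py '0.5 0 0 0 0 0 0 | 0.5 0 0 0 0 0 0'
python3 - <<'E'
from h import *
togo((584.7,-203.3,233.4));im,c=shot("wrist","w16");s,cs=shot("side","s16");t,ct=shot("top","t16")
a=cv2.cvtColor(cv2.imread("pics/w2.png"),6);b=cv2.cvtColor(im,6)
for n,g in(("on",a),("now",b)):
    for u in (241,257,273): print(n,u,g[110:146:2,u-1:u+2].mean(1).astype(int))
print([(r,(np.where(b[r,225:290]<75)[0]+225)[[0,-1]] if (b[r,225:290]<75).any() else 0) for r in (165,172,180,190,200,212)],proj(c,(583.2,-201.6,54)))
for i,cc in((im,c),(s,cs),(t,ct)):
    h=cv2.cvtColor(i,cv2.COLOR_BGR2HSV);m=cv2.inRange(h,(4,150,60),(16,255,255))
    k,l,st,ce=cv2.connectedComponentsWithStats(m);print([(st[j].tolist(),ce[j].round(1)) for j in range(1,k) if st[j,4]>20],[proj(cc,(*p,197)) for p in((562,68.5),(559,-16.5))])
# stand/brush change since placed
for n,x in (("s",s),): 
    o=cv2.imread("pics/s9.png");d=cv2.absdiff(o,x)[195:310,195:260].max(2);print("stand diff px",(d>40).sum())
E
```

```text
time_s: 55.12
tcp_pos: [581.6, -200.9, 229.1]
ee_rot: [-0.001, 0.02, 1.0, 0.0]
ft_force: [0.7, -0.4, -0.3]
finger_gap: 0.504
grasp_force: 0.0
time_s: 55.38
tcp_pos: [581.8, -200.8, 228.2]
ee_rot: [-0.0, 0.02, 1.0, 0.0]
ft_force: [0.4, 0.3, -0.5]
finger_gap: 0.498
grasp_force: 0.0
t 55.38 tcp [ 581.8 -200.8  228.2] d_tool [-3.  -2.4 -5.2]
on 241 [ 64  28  23  77 112 112 109 109 104 111 116 116 117 149  79  55  36 130]
on 257 [ 73  30  23  77 112 111 111 109 107 113 117 117 121 172  86  55  43 162]
on 273 [ 66  30  24  76 113 112 112 107 100 108 111 111 114 149  71  52  43 159]
now 241 [200 199  87  25  58 108 115 118 117 116 107 113 115 117 158 113  49  55]
now 257 [203 186  87  29  26  68 106 109 109 108 108 112 116 116 119 143  86  55]
now 273 [216 198  75  33  23  61  99 102  97  93  89  92  96  97  95  93  63  54]
[(165, 0), (172, array([249, 262])), (180, array([246, 266])), (190, array([252, 260])), (200, array([250, 261])), (212, array([258, 262]))] [255.4 179.5]
[([496, 165, 16, 48, 546], array([504.9, 189.3]))] [array([691.3, 192.6]), array([553.1, 193.2])]
[([251, 129, 14, 27, 308], array([257.1, 142.5]))] [array([255.8, 136.2]), array([256.9, 147.3])]
[] [array([237.2, 172.6]), array([260. , 177.1])]
stand diff px 343
```

Run:
```python
from h import *
o=cv2.imread("pics/s9.png");x=cv2.imread("pics/s16.png");s5=cv2.imread("pics/s5.png")
for n,(y0,y1,x0,x1) in {"stand":(262,305,205,252),"handle":(198,240,214,235)}.items():
    tm=o[y0:y1,x0:x1]
    for nm,i in(("s5",s5),("s16",x)):
        r=cv2.matchTemplate(i[170:330,160:290],tm,cv2.TM_CCOEFF_NORMED);_,v,_,p=cv2.minMaxLoc(r);print(n,nm,round(v,3),"shift",p[0]+160-x0,p[1]+170-y0)
a=cv2.imread("pics/t7.png");b=cv2.imread("pics/t16.png");o5=cv2.imread("pics/t5.png")
tm=o5[225:250,338:362];
r=cv2.matchTemplate(b[200:280,310:400],tm,cv2.TM_CCOEFF_NORMED);print("top",cv2.minMaxLoc(r)[1],cv2.minMaxLoc(r)[3],"was",(28,25))
c=arm.get_calibration("wrist");print([proj(c,(559,-16.5+d,z)) for d in(-22,) for z in (178,216)])
```

```text
stand s5 0.991 shift 0 0
stand s16 0.925 shift 0 -6
handle s5 0.978 shift 0 0
handle s16 0.981 shift 0 -4
top 0.9020143747329712 (24, 24) was (28, 25)
[array([493.2, 187.1]), array([548.9, 207.4])]
```

Careful with the scale: shifts go in shares of 62.5 mm and turns go in units of 0.1 rad. That gives: -60 mm is -0.96.

```bash
python3 drive.py '0.5 0 0 -0.96 0 0 0 | 0.5 0 0 -0.96 0 0 0 | 0.5 0 0 0 0 0 0 | 0.5 0 0 0 0 0 0'; python3 -c "
from cell import arm
print(arm.close_job())"
```

```text
time_s: 56.02
tcp_pos: [581.7, -200.7, 347.1]
ee_rot: [-0.001, 0.02, 1.0, 0.0]
ft_force: [-0.5, 0.0, -0.8]
finger_gap: 0.501
grasp_force: 0.0
the job is handed in; nothing more can be done
None
```

I handed the job in at about 56 s (no verdict came back): heaters off, each well brushed twice, both gel bottles in the left and middle wells with their rockers on and the right one off, brush in its stand and stylus in its socket; the stand was knocked about 15–25 mm late on, and in the side and top images the brush still looked near upright in it.

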